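# Blow the shelf dust off pulleys in the air box at the parts counter

## Robot

A 6-joint arm with a two-finger parallel gripper is mounted at the origin on the work surface. World frame = base frame: x ahead of the robot, y to its left, z up, the work surface at z = 0. Lengths are in m, angles in degrees, forces in N, time in s.
With the tool pointing down it reaches from about 0.35 to 0.875 m from the base axis. Payload 4.2 kg.
Tool frame: the origin (TCP) lies at the very end of the fingers, on their centre line; the grasp point (between the pads) lies 19 mm behind it; z points along the fingers, x is the direction in which the jaws open and shut, and the axes are right-handed (so a half turn about z gives the same grasp; the last joint's range is limited). The gripper opens to 87 mm and grips with 3 to 60 N. Pads are 19 mm wide; open, the fingers measure 117 mm over their backs; the gripper's body (75 mm by 190 mm) begins 51 mm behind the grasp point.
Start: joints at [-51.073, 22.042, 0.453, 0, -68.411, -14.817], TCP at [0.255, -0.57, 0.223] pointing down, gripper open.
Joint ranges: [-179.83, 179.83], [-69.29, 118.12], [-61.27, 80.66], [-181.25, 117.63], [-171.15, -9.14], [-177.46, 177.46]. Speed limits (degrees/s): [159.86, 159.86, 180, 180, 180, 180].

## Interface

Orientations are given as a 3x3 rotation matrix whose columns are the frame's x, y, z axes.
In Python, from station import r gives the robot as it stands.
- The arm moves only by the shell command python3 -m jog 'ROWS' [OPENING]. ROWS is JSON, a list of rows, each a list of 2 entries, a list of its own where there are three numbers: the shift along the tool's x, y, z in m, then the turn, a rotation vector about the tool's x, y, z in units of 5 degrees (1.0 is 5 degrees). A call has exactly 10 rows; each row is the pose to reach, as a shift and turn from the pose commanded when the call began, along the tool's axes at that moment; what a row does not reach only later rows make up. A row lasts 1/12 s, in which the tool goes at most 41.7 mm and 7.16 degrees, less where a joint would pass 70% of its speed; a pose out of reach is approached as far as the arm can. A call with a gripper value outside its range is refused whole. OPENING is the finger opening in m, from 0 to 0.087, set as the call begins (- or left out, the last holds). The fingers move at their own pace and stop on an object; the grip force is fixed at half the most. Time passes only in rows, so rows that repeat a pose let the fingers close, or fill a call up. It gives the time, the measured TCP pose, the force and the opening at its end, in the units of the state.
- r.sense(): the state, without advancing time (a new reading comes with each control period).
- r.capture(name): name is "scene" or "top" or "wrist"; returns (picture, depth): 384x512x3 uint8, blue, green, red; 384x512 float32, m along the optical axis (not along the pixel's ray), 0 where there is no reading.
- r.calibration(name): a dict with "fx", "fy", "cx", "cy" (pixels), "k1" (the pictures are not rectified: a ray, as slopes to the right and down, at radius r is drawn at 1 + k1 r^2 times it, then the intrinsics apply), "R" (3x3) and "t" (3): a world point X has camera coordinates R X + t; the wrist camera has in their place "tool_from_camera" (4x4, takes a point from camera to tool coordinates, whose origin is the TCP and whose axes are the tool frame's). Camera axes: x right, y down, z forward; pixel columns grow to the right and rows downward; lengths in m; the calibration is good to about 2 mm. A picture is of the moment at which its call begins: read the wrist's pose just before it. calibration takes no time and is no camera call.
- r.finish_job(): hands the job in, once; it reports no verdict.
Trained networks look in the newest picture that a camera, given by its name, has taken for a name from the list of things; names that differ only in an ending like _2 or _b are one class to them, and where a whole thing is asked for, a point or a joint stands for the part that bears it (a point fixed in the world has none). Each returns a list of dicts, best first, with "confidence" (0 to 1); they miss things now and then, are a little off and sometimes report something else, mostly with a low value. They report only what shows in the picture. A call takes as long as a camera call. They do not tell look-alikes from the thing itself.
- r.cut_out(query, camera): "region" (384x512 bool, what is visible of it) and "uv" ([column, row] in pixels, amid what is visible of it).
The state is a dict: "time_s": time; "joints": joint angles; "joint_velocities": joint speeds; "effort": joint torques, N m; "tcp_pos": TCP position; "ee_rot": TCP orientation; "wrist_force": force on the tool from outside, world axes, zero at the start; "moment": the same for the moment, N m; "gripper_width": opening from 0.0 (shut) to 1.0 (fully open).
Only numpy, scipy, OpenCV 4.12 (cv2) and the standard library are available. Lean on these libraries where they do the work, as an engineer would, in place of code of your own. Each camera call takes 0.05 s, during which the arm holds its last target.

## Task

The air valve on the blow-off box has been left open: shut it, then draw the tray right out and lay all the steel pulleys from the counter (there are two or three) flat in it. Push the loaded tray fully home, open the valve to its stop, leave the air on for at least two seconds and shut it fully again; then draw the tray right out, lay all the pulleys flat in the grey tote, and push the empty tray fully home. The valve must never be open while the tray is drawn out, and everything else on the counter stays where it is.

Things in the scene. Friction and masses are not known exactly. Their poses are not given: they have to be found in the camera images.
- station: fixed blow-off box: base plate (190 x 490 mm, 10 mm thick), grey hood (180 x 224 mm, top at 115 mm, clear roof) on its +y half. Origin on the counter under the middle of the hood's mouth, z up. The mouth, in the plane y = 0, looks along -y: 172 mm wide, upper edge 66 mm above the counter (48 mm above the tray floor), so only one layer of flat pulleys passes. The pipe runs along y over the roof.
- tray (a joint): travel of the aluminium tray in m: 0 fully home in the hood (hard stop), 0.200 right out (hard stop), moving along the station's -y. Friction about 1.5 N, no spring; it stays where it is left.
- tray_floor (a point): centre of the tray's inner floor, axes as the station's, moves with the tray. Inside 142 mm in x by 182 mm in y; walls 4 mm thick and 22 mm above the floor; the floor is 18 mm above the counter. With the tray right out all of it is clear of the hood.
- tray_handle (a point): grip point of the tray's upright black handle tab, 143 mm from the tray's centre along the station's -y, 71 mm above the counter. The tab is 12 mm thick along the station's y, 40 mm wide along its x, its top 86 mm above the counter; 39 mm free between it and the tray's end wall.
- valve (a joint): angle of the quarter-turn valve lever in rad: 0 shut (hard stop; lever across the pipe, pointing along the station's -x), 1.571 open (hard stop; lever in line with the pipe, pointing along the station's -y). Grows anticlockwise seen from above. Friction about 0.25 N m, no spring: stays where it is left. Starts 0.95 to 1.57.
- valve_pivot (a point): point on the lever's vertical turning axis, at the lever's mid height, 170 mm above the counter and 55 mm above the hood's roof; 100 mm from the mouth along the station's +y.
- valve_grip (a point): grip point on the lever's black rubber sleeve, 80 mm from the turning axis, 170 mm above the counter. The sleeve is 16 mm wide, 16 mm high, from 47 to 115 mm from the axis.
- tote: fixed grey open-topped plastic tote, outside 170 mm in x by 230 mm in y by 45 mm high, walls and floor 5 mm. Origin at the centre of its underside, z up.
- tote_in (a point): centre of the tote's inner floor (160 x 220 mm, 5 mm above the counter), axes as the tote's.
- pulley1: steel belt pulley, 48 mm diameter, 32 mm thick, shallow groove round the rim, about 0.22 kg; starts lying flat on the counter. Origin at its centre (16 mm above what it lies on); z is the pulley's axis. Two or three of the four pulleys are present in a run; the others read None.
- pulley2: steel belt pulley, 48 mm diameter, 32 mm thick, shallow groove round the rim, about 0.22 kg; starts lying flat on the counter. Origin at its centre (16 mm above what it lies on); z is the pulley's axis. Two or three of the four pulleys are present in a run; the others read None.
- pulley3: steel belt pulley, 48 mm diameter, 32 mm thick, shallow groove round the rim, about 0.22 kg; starts lying flat on the counter. Origin at its centre (16 mm above what it lies on); z is the pulley's axis. Two or three of the four pulleys are present in a run; the others read None.
- pulley4: steel belt pulley, 48 mm diameter, 32 mm thick, shallow groove round the rim, about 0.22 kg; starts lying flat on the counter. Origin at its centre (16 mm above what it lies on); z is the pulley's axis. Two or three of the four pulleys are present in a run; the others read None.
- carton_a: bystander: flat cardboard carton 50 x 100 x 40 mm; origin at the centre of its underside
- carton_b: bystander: white carton 70 x 70 x 75 mm; origin at the centre of its underside
- carton_c: bystander: small cardboard carton 60 x 45 x 50 mm; origin at the centre of its underside
- filter: bystander: blue filter can, 72 mm diameter, 85 mm high; origin at the centre of its underside
- jar: bystander: amber jar, 60 mm diameter, 70 mm high; origin at the centre of its underside
- bearing: bystander, not a pulley: flat steel bearing ring with an open bore, 62 mm outside, 28 mm bore, 18 mm thick, lying among the pulleys; origin at the centre of its underside
- wrench: bystander: steel wrench lying along its own x; origin under its middle
Things that resemble listed ones, but are neither listed nor needed, are in the scene too. What is shaped like the pulley3 but turquoise is not meant.

How it is judged:
By the outcome, as a careful person would: the job done as asked, in the order asked, and still so for the second after the job is handed in, with the robot touching nothing.
Of pulley1, pulley2, pulley3, pulley4 only 2 to 3 are there at a start; the rules pass over those that are not, and their reading is None.
At some moment in a run one of pulley1, pulley2, pulley3, pulley4 may be knocked a few centimetres aside while the robot is not near it.
Once in a run the grip may slacken for a moment while it holds something.
It also fails if it takes over 210 s, if anything falls off the work surface, if the arm or the gripper's body presses on something with over 40 N, if the wrist force passes 120 N, or if a joint passes its speed limit or range.

## Working session

There is one attempt and no reset: what is moved stays moved. The work goes in short steps, Python scripts to look and compute and a shell command to move; the robot and the scene stay as the last step left them, time stands still between calls to the robot, and variables do not carry over. Pictures are saved under pics/ and viewed, and the job is handed in when it is done.

```bash
ls -la; mkdir -p pics
python3 - <<'E'
from station import r
import cv2,numpy as np
print(r.sense())
for n in ["scene","top","wrist"]:
    im,d=r.capture(n); cv2.imwrite(f"pics/{n}0.png",im); np.save(f"pics/{n}0.npy",d)
    print(n,r.calibration(n))
E
```

```text
total 12
drwxr-xr-x  3 agent agent 4096 Dec  7 16:17 .
drwxr-xr-x 23 root  root  4096 Dec  7 16:17 ..
drwxr-xr-x  2 agent agent 4096 Dec  7 16:17 pics
{'time_s': 0.0, 'joints': array([-5.10725760e+01,  2.20914907e+01,  3.77356979e-01, -2.99739339e-02,
       -6.84101893e+01, -1.48167799e+01]), 'joint_velocities': array([ 0.02560297, -0.00433967, -0.01826488, -0.10534125, -0.02020973,
       -0.08053901]), 'effort': array([ 6.38896327e-04, -3.90665567e+01,  1.87409574e+01,  4.22004372e+00,
        1.09615509e-02, -1.94117401e-04]), 'tcp_pos': array([ 0.25507985, -0.56989994,  0.22143282]), 'ee_rot': array([[-4.08322750e-01,  9.12837095e-01, -9.84937674e-04],
       [ 9.12834922e-01,  4.08323929e-01,  1.99362595e-03],
       [ 2.22202934e-03, -8.50426758e-05, -9.99997528e-01]]), 'wrist_force': array([ 0.57465323, -0.58822633, -0.45818352]), 'moment': array([-0.0318137 ,  0.02374076, -0.03626868]), 'gripper_width': 0.9994902254498972}
scene {'fx': 447.9003155210677, 'fy': 447.9003155210677, 'cx': 256.23875238904066, 'cy': 193.34200383410442, 'k1': 0.028102228820603134, 'R': array([[-0.7
[... 327 characters left out ...]
: array([[ 0.05485345, -0.99849164, -0.00235406],
       [-0.97751428, -0.05321997, -0.20404279],
       [ 0.20360974,  0.01349358, -0.97895914]]), 't': array([-0.13977901,  0.59484292,  1.61904386])}
wrist {'fx': 278.58523093462435, 'fy': 278.58523093462435, 'cx': 258.8187769645052, 'cy': 194.04468116928157, 'k1': -0.06112008069772286, 'tool_from_camera': array([[ 9.99999425e-01, -9.08982856e-04, -5.69796783e-04,
         2.95343015e-04],
       [ 1.03549004e-03,  9.56686974e-01,  2.91116748e-01,
        -8.05281181e-02],
       [ 2.80497028e-04, -2.91117170e-01,  9.56687365e-01,
        -1.63026520e-01],
       [ 0.00000000e+00,  0.00000000e+00,  0.00000000e+00,
         1.00000000e+00]])}
```

View pics/scene0.png

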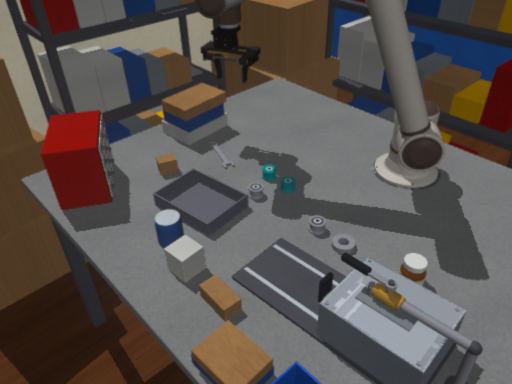

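View pics/top0.png

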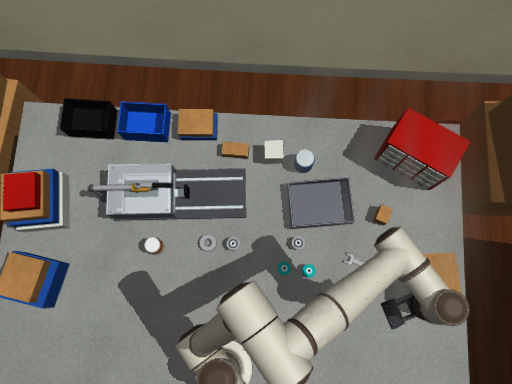

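View pics/wrist0.png

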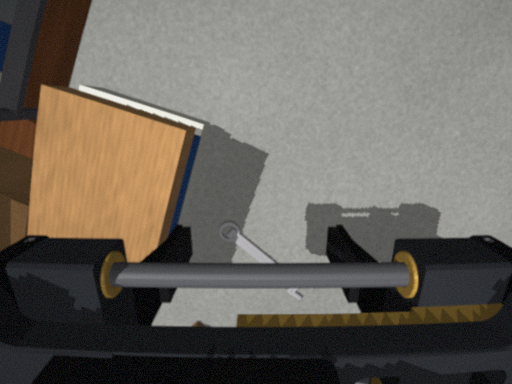

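```bash
cat > h.py <<'E'
from station import r
import cv2,numpy as np
def cal(n):
    c=r.calibration(n); K=np.array([[c["fx"],0,c["cx"]],[0,c["fy"],c["cy"]],[0,0,1.]]); D=np.array([c["k1"],0,0,0.])
    if n=="wrist":
        s=r.sense(); T=np.eye(4); T[:3,:3]=s["ee_rot"]; T[:3,3]=s["tcp_pos"]; M=T@c["tool_from_camera"]
        R=M[:3,:3].T; t=-R@M[:3,3]
    else: R,t=np.array(c["R"]),np.array(c["t"])
    return K,D,R,t
def rays(uv,C):
    K,D,R,t=C
    p=cv2.undistortPoints(np.asarray(uv,float).reshape(-1,1,2),K,D).reshape(-1,2)
    return np.c_[p,np.ones(len(p))]
def at_depth(uv,z,C):
    K,D,R,t=C; return (rays(uv,C)*np.asarray(z).reshape(-1,1)-t)@R
def at_z(uv,z,C):
    K,D,R,t=C; d=rays(uv,C)@R; o=-R.T@t
    return o+d*((z-o[2])/d[:,2])[:,None]
def proj(X,C):
    K,D,R,t=C; return cv2.projectPoints(np.asarray(X,float).reshape(-1,3),cv2.Rodrigues(R)[0],t,K,D)[0].reshape(-1,2)
def cloud(d,C,mask=None):
    m=(d>0) if mask is None else (mask&(d>0))
    v,u=np.nonzero(m); return at_depth(np.c_[u,v],d[v,u],C),np.c_[u,v]
def snap(n,f=None):
    C=cal(n); im,d=r.capture(n)
    if f: cv2.imwrite(f"pics/{f}.png",im)
    return im,d,C
def crop(im,u0,u1,v0,v1,f,k=None):
    c=im[max(v0,0):v1,max(u0,0):u1]; k=k or min(780/c.shape[1],580/c.shape[0]); cv2.imwrite(f"pics/{f}.png",cv2.resize(c,None,fx=k,fy=k,interpolation=cv2.INTER_CUBIC))
E
python3 - <<'E'
from h import *
np.set_printoptions(precision=4,suppress=True)
for n in ["scene","top"]:
    im,d,C=snap(n)
    crop(im,*( (210,480,150,384) if n=="scene" else (80,380,130,290)),n+"crop0")
    qs=["pulley1","station","tray","tray_handle","valve","valve_grip","tote","bearing","jar","filter","carton_a","carton_b","carton_c","wrench"]
    for q in qs:
        for o in r.cut_out(q,n)[:6 if q=="pulley1" else 2]:
            P,_=cloud(d,C,o["region"])
            if len(P)==0: continue
            print(n,q,round(o["confidence"],2),np.round(o["uv"]),"n",len(P),"min",P.min(0),"max",P.max(0),"med",np.median(P,0))
E
```

```text
scene pulley1 0.83 [317. 226.] n 245 min [ 0.4126 -0.0248  0.0025] max [0.4593 0.0211 0.0365] med [0.443  0.0042 0.0306]
scene pulley1 0.76 [257. 190.] n 214 min [ 0.4265 -0.2678  0.0003] max [ 0.4748 -0.2158  0.0365] med [ 0.4563 -0.232   0.0303]
scene pulley1 0.62 [289. 185.] n 192 min [ 0.3341 -0.2124  0.0019] max [ 0.3813 -0.1684  0.0364] med [ 0.3639 -0.1866  0.0305]
scene station 0.79 [368. 310.] n 19220 min [ 0.3966 -0.0446 -0.0032] max [0.7256 0.5035 0.1834] med [0.6344 0.3109 0.1023]
scene station 0.29 [366. 272.] n 583 min [ 0.4428  0.1204 -0.0026] max [0.6173 0.3333 0.1834] med [0.6092 0.2685 0.1748]
scene tray 0.55 [324. 288.] n 248 min [0.5973 0.1739 0.0253] max [0.6367 0.1863 0.0902] med [0.6242 0.1831 0.0658]
scene tray_handle 0.79 [326. 288.] n 275 min [0.571  0.1312 0.0085] max [0.6367 0.1865 0.0902] med [0.6208 0.183  0.0664]
scene tray_handle 0.22 [260. 192.] n 241 min [ 0.3993 -0.2678 -0.003 ] max [ 0.4759 -0.214   0.0365] med [ 0.4565 -0.2316  0.0295]
scene valve 0.8 [369. 275.] n 484 min [0.5477 0.211  0.1162] max [0.6173 0.3333 0.1834] med [0.6099 0.2753 0.1753
[... 4076 characters left out ...]
in [ 0.7637 -0.0405 -0.0076] max [0.8359 0.0658 0.049 ] med [0.7881 0.0108 0.0386]
top carton_a 0.57 [275. 152.] n 443 min [ 0.7464 -0.1733 -0.0072] max [ 0.823  -0.0978  0.0862] med [ 0.7769 -0.1347  0.0731]
top carton_b 0.76 [233. 147.] n 426 min [ 0.7637 -0.0405 -0.0076] max [0.8359 0.0658 0.049 ] med [0.7881 0.0108 0.0386]
top carton_b 0.57 [275. 152.] n 443 min [ 0.7464 -0.1733 -0.0072] max [ 0.823  -0.0978  0.0862] med [ 0.7769 -0.1347  0.0731]
top carton_c 0.76 [233. 147.] n 426 min [ 0.7637 -0.0405 -0.0076] max [0.8359 0.0658 0.049 ] med [0.7881 0.0108 0.0386]
top carton_c 0.57 [275. 152.] n 443 min [ 0.7464 -0.1733 -0.0072] max [ 0.823  -0.0978  0.0862] med [ 0.7769 -0.1347  0.0731]
```

View pics/topcrop0.png

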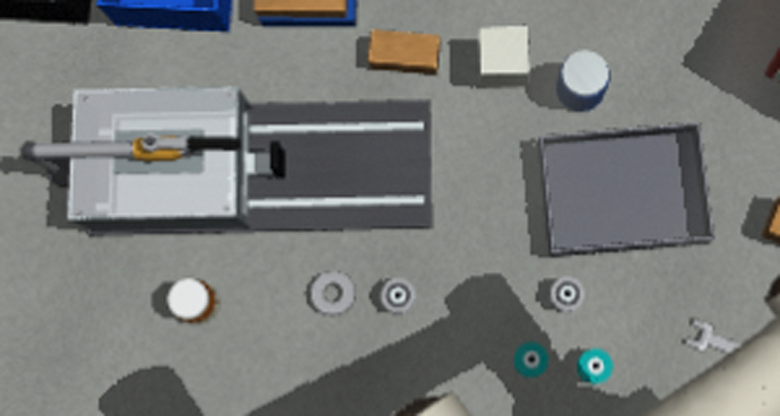

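View pics/scenecrop0.png

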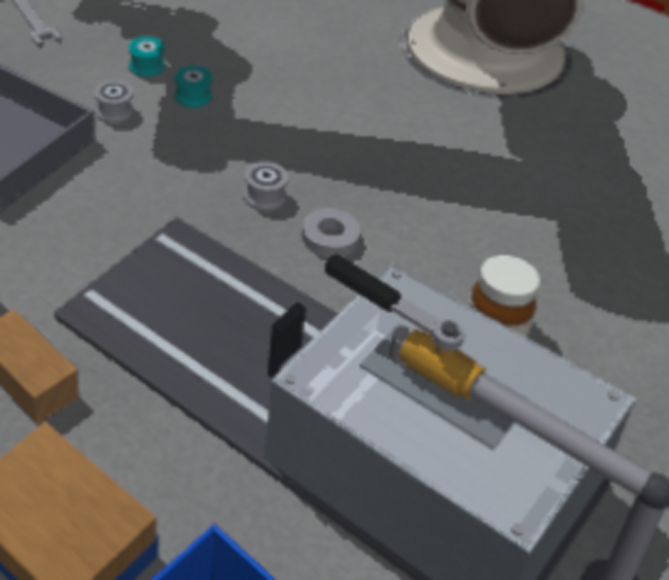

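Run:
```python
from h import *
np.set_printoptions(precision=4,suppress=True)
im,d,C=snap("top")
P,uv=cloud(d,C)
def box(m,name,z=None):
    idx=np.zeros(d.shape,np.uint8); idx[uv[m][:,1],uv[m][:,0]]=1
    n,l,st,ce=cv2.connectedComponentsWithStats(idx)
    k=1+np.argmax(st[1:,4]); v,u=np.nonzero(l==k)
    Q=at_z(np.c_[u,v],z,C)
    rc=cv2.minAreaRect((Q[:,:2]*1000).astype(np.float32)); print(name,len(u),rc); return l==k
sel=(P[:,0]>0.45)&(P[:,0]<0.75)&(P[:,1]>0.1)&(P[:,1]<0.5)
a=box(sel&(P[:,2]>0.100)&(P[:,2]<0.13),"roof",0.115)
sel=(P[:,0]>0.45)&(P[:,0]<0.78)&(P[:,1]>-0.5)&(P[:,1]<-0.15)
b=box(sel&(P[:,2]>0.025)&(P[:,2]<0.06),"tote rim",0.045)
g=im.max(2)[uv[:,1],uv[:,0]]
sel=(P[:,0]>0.45)&(P[:,0]<0.75)&(P[:,1]>-0.08)&(P[:,1]<0.2)&(g<75)&(abs(P[:,2])<.03)
c=box(sel,"plate",0.01)
o=im.copy(); o[a]=(0,0,255); o[b]=(0,255,0); o[c]=(255,0,0)
crop(o,80,380,130,290,"seg")
```

```text
roof 1576 ((556.8652954101562, 329.01593017578125), (94.59308624267578, 226.83206176757812), 4.496415138244629)
tote rim 440 ((601.2522583007812, -316.46728515625), (173.22853088378906, 230.36123657226562), 8.092106819152832)
plate 23 ((532.8146362304688, 2.7593460083007812), (0.0021908285561949015, 82.06904602050781), 3.1054444313049316)
```

View pics/seg.png

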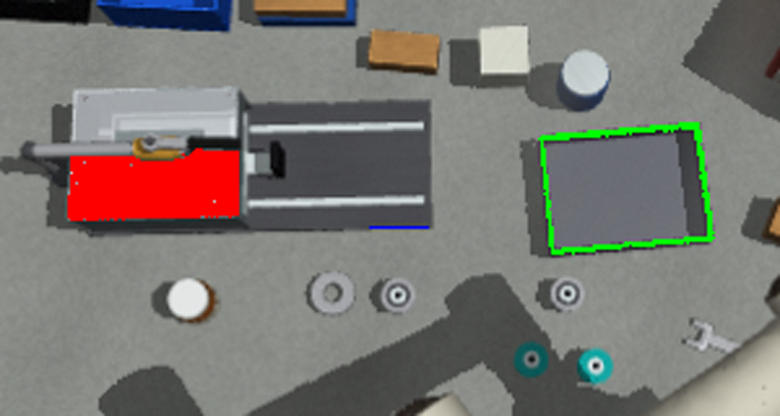

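Run:
```python
from h import *
np.set_printoptions(precision=4,suppress=True)
im,d,C=snap("top")
P,uv=cloud(d,C)
sel=(P[:,0]>0.45)&(P[:,0]<0.75)&(P[:,1]>0.1)&(P[:,1]<0.5)&(P[:,2]>0.100)&(P[:,2]<0.13)
m=np.zeros(d.shape,np.uint8); m[uv[sel][:,1],uv[sel][:,0]]=1
m=cv2.morphologyEx(m,cv2.MORPH_OPEN,np.ones((3,3)))
n,l,st,ce=cv2.connectedComponentsWithStats(m); print(st)
k=np.isin(l,[i for i in range(1,n) if st[i,4]>100]); v,u=np.nonzero(k)
Q=at_z(np.c_[u,v],.115,C); rc=cv2.minAreaRect((Q[:,:2]*1000).astype(np.float32)); print(rc, "zmed",np.median(cloud(d,C,k)[0][:,2]))
# predicted station overlay
th=np.radians(rc[2]); ex=np.array([np.cos(th),np.sin(th)]); ey=np.array([-ex[1],ex[0]])
c=np.array(rc[0])/1000; o=c-0.112*ey; print("origin",o,ex,ey)
def W(p): p=np.atleast_2d(p); return np.c_[o+p[:,:1]*ex+p[:,1:2]*ey,p[:,2]]
for name in ["top","scene"]:
    im,d2,C=snap(name)
    for poly in [[(-.09,0,.115),(.09,0,.115),(.09,.224,.115),(-.09,.224,.115)],[(-.095,-.245,.01),(.095,-.245,.01),(.095,.245,.01),(-.095,.245,.01)],[(-.02,-.043-.006,.086),(.02,-.043-.006,.086),(.02,-.037,.086),(-.02,-.037,.086)]]:
        q=proj(W(poly),C); cv2.polylines(im,[np.int32(np.round(q*16))],True,(0,0,255),1,shift=4)
    crop(im,*((80,380,130,290) if name=="top" else (210,480,150,384)),"ov"+name)
```

```text
[[     0      0    512    384 193798]
 [   108    163     65     22   1232]
 [   106    187     66     28   1578]]
((601.0255737304688, 332.0033874511719), (181.97274780273438, 227.72738647460938), 4.460648536682129) zmed 0.1151103519510743
origin [0.6097 0.2203] [0.997  0.0778] [-0.0778  0.997 ]
```

View pics/ovtop.png

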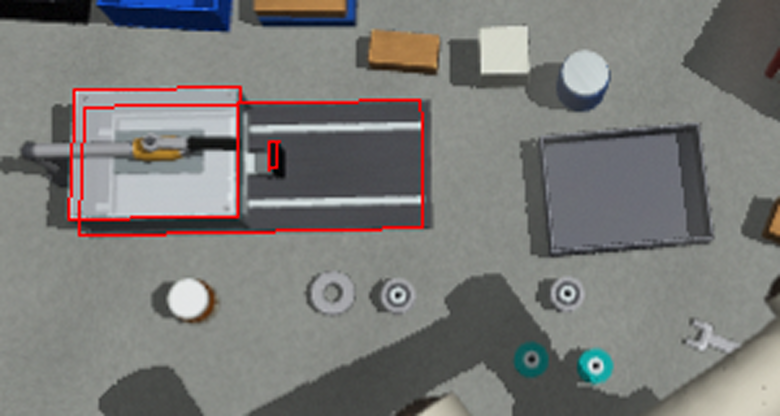

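View pics/ovscene.png

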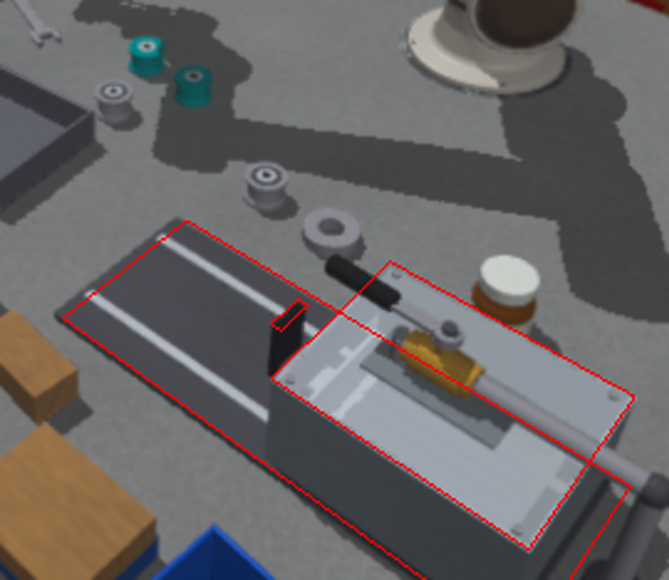

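```bash
cat >> h.py <<'E'
np.set_printoptions(precision=4,suppress=True)
TH=np.radians(4.46); O=np.array([0.6097,0.2203])
def S2W(x,y): 
    c,s=np.cos(TH),np.sin(TH); return np.array([O[0]+c*x-s*y,O[1]+s*x+c*y])
def to(x,y,z,psi=None,q=None):
    """print tool-frame shift and turn from the current measured pose to world target, tool down with yaw psi deg"""
    from scipy.spatial.transform import Rotation as Ro
    s=q or r.sense(); R=s["ee_rot"]; sh=R.T@(np.array([x,y,z])-s["tcp_pos"])
    if psi is None: psi=np.degrees(np.arctan2(R[1,0],R[0,0]))
    p=np.radians(psi); X=np.array([np.cos(p),np.sin(p),0]); Z=np.array([0,0,-1.]); G=np.c_[X,np.cross(Z,X),Z]
    rv=Ro.from_matrix(R.T@G).as_rotvec(degrees=True)/5
    print("shift",np.round(sh,4),"turn",np.round(rv,2)); return sh,rv
E
python3 - <<'E'
from h import *
piv=np.r_[S2W(0,.1),.17]; print("pivot",piv)
for n in ["top","scene"]:
    im,d,C=snap(n); P,uv=cloud(d,C)
    g=im.max(2)[uv[:,1],uv[:,0]]
    rr=np.hypot(*(P[:,:2]-piv[:2]).T)
    m=(P[:,2]>.155)&(P[:,2]<.19)&(rr<.13)&(rr>.045)&(g<60)
    Q=P[m]-piv; st=np.c_[Q[:,0]*np.cos(TH)+Q[:,1]*np.sin(TH),-Q[:,0]*np.sin(TH)+Q[:,1]*np.cos(TH)]
    a=np.arctan2(-st[:,1],-st[:,0]); c=st.mean(0); print(n,m.sum(),"angle",np.median(a),"cen",c,"r",rr[m].min(),rr[m].max(),"zmax",P[m][:,2].max())
g=S2W(*(np.array([0,.1])+.08*np.array([-np.cos(1.5),-np.sin(1.5)]))); print(g)
to(g[0],g[1],.26,184.5)
E
```

```text
pivot [0.6019 0.32   0.17  ]
top 85 angle 1.5168441451787702 cen [-0.0043 -0.0823] r 0.04654631263748865 0.11493592973474107 zmax 0.18596603353428165
scene 266 angle 1.6189669504514625 cen [ 0.0027 -0.0776] r 0.04551639394357614 0.11117947840700769 zmax 0.18232371979944131
[0.6025 0.24  ]
shift [ 0.5979  0.6479 -0.0374] turn [  0.    -0.   -14.08]
```

```bash
python3 -m jog '[[[0.015,0.016,-0.015],[0,0,-1]],[[0.04,0.045,-0.03],[0,0,-2.2]],[[0.067,0.073,-0.0374],[0,0,-3.6]],[[0.094,0.102,-0.0374],[0,0,-5]],[[0.121,0.131,-0.0374],[0,0,-6.4]],[[0.148,0.16,-0.0374],[0,0,-7.8]],[[0.175,0.19,-0.0374],[0,0,-9.2]],[[0.202,0.219,-0.0374],[0,0,-10.6]],[[0.229,0.248,-0.0374],[0,0,-12]],[[0.25,0.271,-0.0374],[0,0,-13.4]]]' 0.05
python3 - <<'E'
from h import *
print(r.sense()["joints"],r.sense()["wrist_force"]); to(.6045,.24,.26,184.46)
E
```

```text
time_s: 2.78
tcp_pos: [0.401, -0.2293, 0.2604]
ee_rot: [[-1.0, -0.027, 0.001], [-0.027, 1.0, -0.0], [-0.001, -0.0, -1.0]]
wrist_force: [1.0, -1.9, -0.8]
gripper_width: 0.577
[ -9.5233   4.2269 -17.6359  -0.0104 -68.0692  11.0483] [ 0.9673 -1.9096 -0.7928]
shift [-0.2158  0.4637  0.0006] turn [-0.    0.01 -0.59]
```

```bash
python3 -m jog '[[[-0.012,0.025,0],[0,0,-0.3]],[[-0.028,0.06,0],[0,0,-0.59]],[[-0.044,0.095,0],[0,0,-0.59]],[[-0.06,0.13,0],[0,0,-0.59]],[[-0.077,0.166,0],[0,0,-0.59]],[[-0.094,0.202,0],[0,0,-0.59]],[[-0.111,0.238,0],[0,0,-0.59]],[[-0.128,0.275,0],[0,0,-0.59]],[[-0.145,0.311,0],[0,0,-0.59]],[[-0.16,0.345,0],[0,0,-0.59]]]' && python3 -m jog '[[[-0.014,0.03,0],[0,0,0]],[[-0.027,0.058,0],[0,0,0]],[[-0.039,0.083,0],[0,0,0]],[[-0.049,0.105,0],[0,0,0]],[[-0.055,0.117,0.00],[0,0,0]],[[-0.056,0.119,0],[0,0,0]],[[-0.056,0.119,0],[0,0,0]],[[-0.056,0.119,0],[0,0,0]],[[-0.056,0.119,0],[0,0,0]],[[-0.056,0.119,0],[0,0,0]]]'
python3 - <<'E'
from h import *
im,d,C=snap("wrist","w1"); im2,_,_=snap("top","t1"); snap("scene","s1")
crop(im2,80,400,130,300,"t1c")
to(.6045,.24,.26,184.46)
P,uv=cloud(d,C); g=im.max(2)[uv[:,1],uv[:,0]]
m=(P[:,2]>.15)&(P[:,2]<.19)&(g<60)&(P[:,1]>.19)&(abs(P[:,0]-.605)<.1); print(m.sum(),np.median(P[m],0),P[m].min(0),P[m].max(0))
for o in r.cut_out("valve_grip","wrist")[:2]:
    Q,_=cloud(d,C,o["region"]); print(o["confidence"],o["uv"],np.median(Q,0),Q.min(0),Q.max(0))
E
```

```text
time_s: 3.62
tcp_pos: [0.5545, 0.1187, 0.2601]
ee_rot: [[-0.997, -0.072, 0.001], [-0.072, 0.997, 0.0], [-0.001, 0.0, -1.0]]
wrist_force: [0.5, 0.8, 0.8]
gripper_width: 0.578
time_s: 4.45
tcp_pos: [0.6011, 0.2381, 0.2605]
ee_rot: [[-0.998, -0.07, 0.0], [-0.07, 0.998, 0.0], [-0.0, 0.0, -1.0]]
wrist_force: [0.4, -0.5, 0.3]
gripper_width: 0.575
shift [-0.0034  0.0013  0.0004] turn [ 0.    0.01 -0.09]
1012 [0.6054 0.2376 0.1786] [0.5975 0.2069 0.1678] [0.6128 0.2732 0.1808]
```

View pics/w1.png

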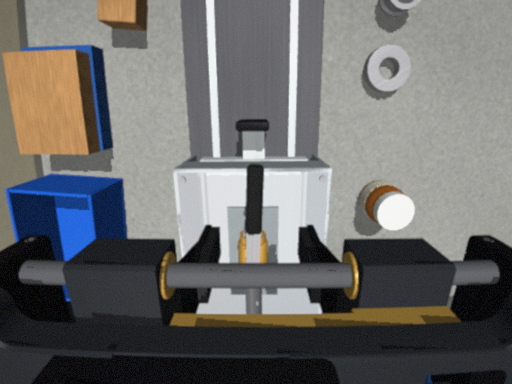

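View pics/t1.png

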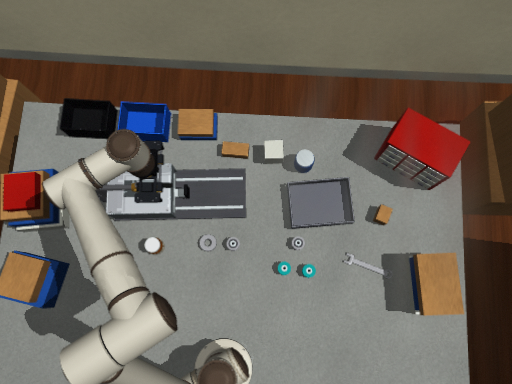

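View pics/s1.png

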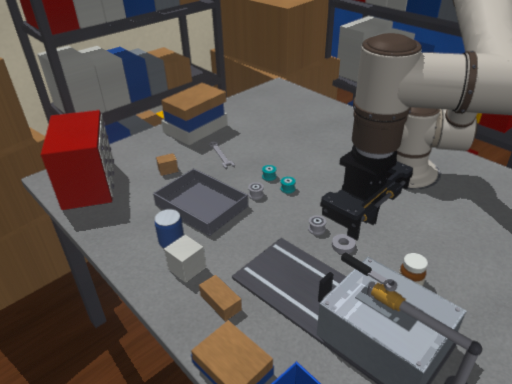

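```bash
python3 -m jog '[[[-0.002,0,0.015],[0,0,-0.1]],[[-0.004,0,0.04],[0,0,-0.1]],[[-0.004,0,0.07],[0,0,-0.1]],[[-0.004,0,0.095],[0,0,-0.1]],[[-0.004,0,0.106],[0,0,-0.1]],[[-0.004,0,0.108],[0,0,-0.1]],[[-0.004,0,0.108],[0,0,-0.1]],[[-0.004,0,0.108],[0,0,-0.1]],[[-0.004,0,0.108],[0,0,-0.1]],[[-0.004,0,0.108],[0,0,-0.1]]]' && python3 -m jog '[[[0.007,0,0],[0,0,1]],[[0.0139,0.0012,0],[0,0,2]],[[0.0207,0.0027,0],[0,0,3]],[[0.0274,0.0048,0],[0,0,4]],[[0.0338,0.0075,0],[0,0,5]],[[0.04,0.0107,0],[0,0,6]],[[0.0459,0.0145,0],[0,0,7]],[[0.0514,0.0187,0],[0,0,8]],[[0.0566,0.0234,0],[0,0,9]],[[0.0613,0.0286,0],[0,0,10]]]' 0.026
python3 - <<'E'
from h import *
snap("wrist","w2"); snap("scene","s2")
print(r.sense()["wrist_force"])
g=S2W(-.08,.1); to(g[0],g[1],.152,94.46)
E
```

```text
time_s: 5.48
tcp_pos: [0.6061, 0.2399, 0.1538]
ee_rot: [[-0.997, -0.08, 0.003], [-0.08, 0.997, 0.002], [-0.003, 0.001, -1.0]]
wrist_force: [-0.1, -0.5, -0.3]
gripper_width: 0.573
time_s: 6.32
tcp_pos: [0.5427, 0.2631, 0.1531]
ee_rot: [[-0.699, 0.716, 0.003], [0.716, 0.699, 0.001], [-0.001, 0.003, -1.0]]
wrist_force: [2.9, -1.6, -0.1]
gripper_width: 0.299
[ 0.1009 -0.1469  1.414 ]
shift [0.0496 0.0212 0.0011] turn [ 0.02 -0.    8.03]
```

View pics/w2.png

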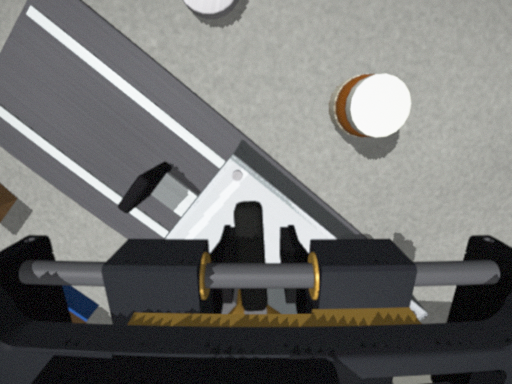

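```bash
python3 -m jog '[[[0.007,0,0],[0,0,1]],[[0.0139,0.0012,0],[0,0,2]],[[0.0207,0.0027,0],[0,0,3]],[[0.0274,0.0048,0],[0,0,4]],[[0.0338,0.0075,0],[0,0,5]],[[0.04,0.0107,0],[0,0,6]],[[0.0459,0.0145,0],[0,0,7]],[[0.05,0.02,0],[0,0,8]],[[0.053,0.0234,0],[0,0,8]],[[0.055,0.0255,0],[0,0,8]]]'
python3 - <<'E'
from h import *
im,d,C=snap("wrist","w3"); snap("scene","s3")
print(r.sense()["wrist_force"],r.sense()["moment"])
g=S2W(-.08,.1); to(g[0],g[1],.152,94.46)
E
```

```text
time_s: 7.25
tcp_pos: [0.5209, 0.3194, 0.152]
ee_rot: [[-0.083, 0.997, -0.002], [0.997, 0.083, -0.002], [-0.002, -0.002, -1.0]]
wrist_force: [-3.1, -4.2, 0.1]
gripper_width: 0.302
[-1.5302 -2.7631  0.563 ] [-0.6692  0.4063 -0.0595]
shift [-0.0062  0.0004 -0.0001] turn [-0.01  0.01  0.05]
```

View pics/w3.png

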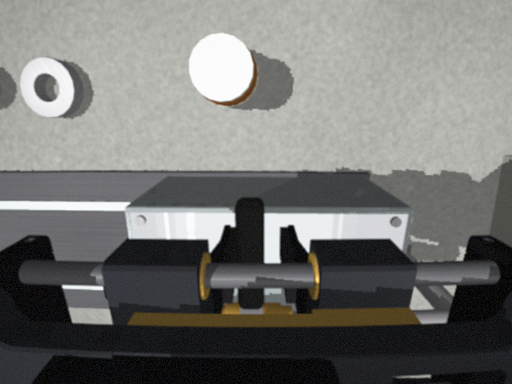

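View pics/s3.png

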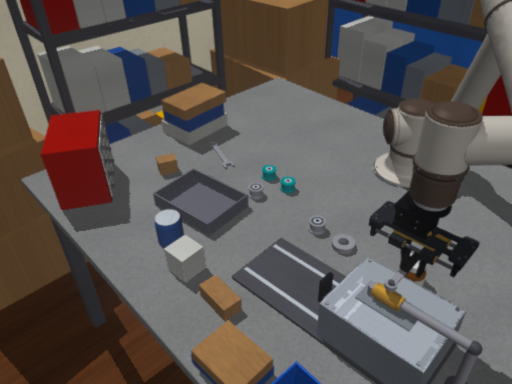

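```bash
python3 -m jog '[[[0.001,0,0],[0,0,0]],[[0.002,0,0],[0,0,0]],[[0.003,0,0],[0,0,0]],[[0.004,0,0],[0,0,0]],[[0.005,0,0],[0,0,0]],[[0.006,0,0],[0,0,0]],[[0.006,0,0],[0,0,0]],[[0.006,0,0],[0,0,0]],[[0.006,0,0],[0,0,0]],[[0.006,0,0],[0,0,0]]]'
python3 - <<'E'
from h import *
im,d,C=snap("wrist","w4")
piv=S2W(0,.1)
P,uv=cloud(d,C); g=im.max(2)[uv[:,1],uv[:,0]]
m=(P[:,2]>.16)&(P[:,2]<.19)&(g<60)&(P[:,0]>.47)&(P[:,0]<.53)&(abs(P[:,1]-.313)<.018)
Q=P[m]; print(len(Q),np.median(Q,0),Q.min(0),Q.max(0))
A=np.polyfit(Q[:,0],Q[:,1],1); print("slope deg",np.degrees(np.arctan(A[0])),"y at pivot",np.polyval(A,piv[0]),piv)
c=np.median(Q,0)[:2]-piv; print("bearing deg",np.degrees(np.arctan2(c[1],c[0]))%360, "expect shut",184.46)
E
```

```text
time_s: 8.18
tcp_pos: [0.521, 0.3207, 0.1517]
ee_rot: [[-0.079, 0.997, -0.003], [0.997, 0.079, -0.009], [-0.009, -0.004, -1.0]]
wrist_force: [2.3, -14.6, 2.3]
gripper_width: 0.302
2214 [0.5072 0.3124 0.1783] [0.4871 0.2965 0.16  ] [0.5235 0.3229 0.19  ]
slope deg -6.37601813083527 y at pivot 0.3010782603121957 [0.6019 0.32  ]
bearing deg 184.60475702191573 expect shut 184.46
```

```bash
python3 -m jog '[[[-0.006,0,0],[0,0,0]],[[-0.008,0,-0.02],[0,0,0]],[[-0.008,0,-0.05],[0,0,0]],[[-0.008,0,-0.08],[0,0,-1.2]],[[-0.03,0.015,-0.1],[0,0,-2.6]],[[-0.06,0.035,-0.1],[0,0,-4]],[[-0.09,0.055,-0.1],[0,0,-5.4]],[[-0.12,0.075,-0.1],[0,0,-6.8]],[[-0.14,0.09,-0.1],[0,0,-8.2]],[[-0.15,0.098,-0.1],[0,0,-9.6]]]' 0.06
python3 - <<'E'
from h import *
g=S2W(0,-.043); print(g); to(g[0],g[1],.25,184.46)
E
```

```text
time_s: 9.07
tcp_pos: [0.6333, 0.1827, 0.2524]
ee_rot: [[-0.797, 0.604, 0.004], [0.604, 0.797, 0.002], [-0.002, 0.004, -1.0]]
wrist_force: [-0.5, -0.2, 0.1]
gripper_width: 0.689
[0.613  0.1774]
shift [ 0.013  -0.0165  0.0023] turn [ 0.04  0.03 -8.33]
```

```bash
python3 -m jog '[[[0.004,-0.005,0],[0,0,-1.3]],[[0.008,-0.01,0],[0,0,-2.7]],[[0.013,-0.0165,0],[0,0,-4.1]],[[0.013,-0.0165,0],[0,0,-5.5]],[[0.013,-0.0165,0.02],[0,0,-6.9]],[[0.013,-0.0165,0.05],[0,0,-8.33]],[[0.013,-0.0165,0.08],[0,0,-8.33]],[[0.013,-0.0165,0.1],[0,0,-8.33]],[[0.013,-0.0165,0.1],[0,0,-8.33]],[[0.013,-0.0165,0.1],[0,0,-8.33]]]' 0.06
python3 - <<'E'
from h import *
im,d,C=snap("wrist","w5"); s=r.sense()
P,uv=cloud(d,C); g=im.max(2)[uv[:,1],uv[:,0]]
m=(P[:,2]>.078)&(P[:,2]<.095)&(g<70)&(abs(P[:,0]-.613)<.05)&(abs(P[:,1]-.177)<.04)
Q=P[m]; print(len(Q),Q.min(0),Q.max(0),np.median(Q,0))
rc=cv2.minAreaRect((Q[:,:2]*1000).astype(np.float32)); print(rc)
to(rc[0][0]/1000,rc[0][1]/1000,.058,184.46)
E
```

```text
time_s: 9.9
tcp_pos: [0.6109, 0.1796, 0.1518]
ee_rot: [[-0.997, -0.075, 0.001], [-0.075, 0.997, 0.0], [-0.001, -0.0, -1.0]]
wrist_force: [0.2, 0.6, 0.7]
gripper_width: 0.687
619 [0.5939 0.1701 0.078 ] [0.6329 0.1829 0.0886] [0.6136 0.1751 0.0864]
((613.2762451171875, 176.78700256347656), (38.73651885986328, 11.225569725036621), 4.297044277191162)
shift [-0.001  -0.0034  0.0954] turn [ 0.01  0.04 -0.04]
```

View pics/w5.png

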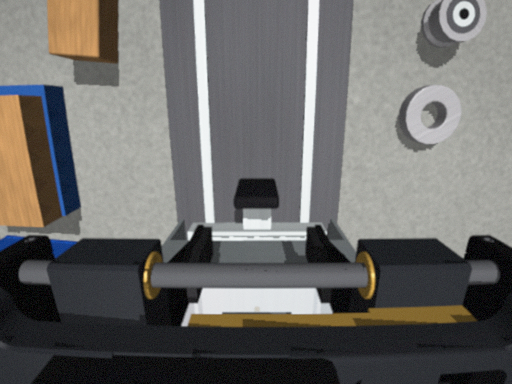

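```bash
python3 -m jog '[[[-0.001,-0.003,0.02],[0,0,0]],[[-0.001,-0.003,0.045],[0,0,0]],[[-0.001,-0.003,0.07],[0,0,0]],[[-0.001,-0.003,0.088],[0,0,0]],[[-0.001,-0.003,0.095],[0,0,0]],[[-0.001,-0.003,0.095],[0,0,0]],[[-0.001,-0.003,0.095],[0,0,0]],[[-0.001,-0.003,0.095],[0,0,0]],[[-0.001,-0.003,0.095],[0,0,0]],[[-0.001,-0.003,0.095],[0,0,0]]]' 0.06 && python3 -m jog '[[[0,0,0],[0,0,0]],[[0,0,0],[0,0,0]],[[0,0,0],[0,0,0]],[[0,0,0],[0,0,0]],[[0,0,0],[0,0,0]],[[0,-0.004,0],[0,0,0]],[[0,-0.012,0],[0,0,0]],[[0,-0.025,0],[0,0,0]],[[0,-0.045,0],[0,0,0]],[[0,-0.065,0],[0,0,0]]]' 0.02
python3 - <<'E'
from h import *
g=S2W(0,-.243); print(g); to(g[0],g[1],.058,184.46)
E
```

```text
time_s: 10.78
tcp_pos: [0.6123, 0.1767, 0.0585]
ee_rot: [[-0.997, -0.074, 0.003], [-0.074, 0.997, 0.001], [-0.003, 0.001, -1.0]]
wrist_force: [0.4, 0.1, 0.3]
gripper_width: 0.688
time_s: 11.62
tcp_pos: [0.6186, 0.1126, 0.0573]
ee_rot: [[-0.997, -0.075, 0.005], [-0.075, 0.997, 0.002], [-0.006, 0.002, -1.0]]
wrist_force: [5.2, 3.0, -3.5]
gripper_width: 0.457
[ 0.6286 -0.022 ]
shift [ 0.0001 -0.135  -0.001 ] turn [ 0.02  0.06 -0.04]
```

```bash
python3 -m jog '[[[0,-0.02,0],[0,0,0]],[[0,-0.042,0],[0,0,0]],[[0,-0.064,0],[0,0,0]],[[0,-0.086,0],[0,0,0]],[[0,-0.105,0],[0,0,0]],[[0,-0.12,0],[0,0,0]],[[0,-0.13,0],[0,0,0]],[[0,-0.135,0],[0,0,0]],[[0,-0.138,0],[0,0,0]],[[0,-0.14,0],[0,0,0]]]'
python3 - <<'E'
from h import *
g=S2W(0,-.243); to(g[0],g[1],.058,184.46)
print(r.sense()["wrist_force"])
E
```

```text
time_s: 12.45
tcp_pos: [0.6291, -0.0231, 0.0572]
ee_rot: [[-0.997, -0.073, 0.007], [-0.073, 0.997, 0.007], [-0.007, 0.007, -1.0]]
wrist_force: [1.7, 23.7, 0.7]
gripper_width: 0.459
shift [ 0.0004  0.0012 -0.0008] turn [ 0.08  0.08 -0.05]
[ 1.7331 23.6775  0.6788]
```

```bash
python3 -m jog '[[[0,0.003,0],[0,0,0]],[[0,0.004,0],[0,0,0]],[[0,0.004,0],[0,0,0]],[[0,0.004,-0.02],[0,0,0]],[[0,0.004,-0.05],[0,0,0]],[[0.03,0.004,-0.08],[0,0,0]],[[0.065,0.004,-0.09],[0,0,0]],[[0.1,0.004,-0.09],[0,0,0]],[[0.13,0.004,-0.09],[0,0,0]],[[0.15,0.004,-0.09],[0,0,0]]]' 0.07
python3 - <<'E'
from h import *
im,d,C=snap("wrist","w6"); snap("top","t6"); snap("scene","s6")
for o in r.cut_out("pulley1","wrist")[:4]:
    Q,_=cloud(d,C,o["region"]); print(o["confidence"],o["uv"],np.median(Q,0),Q.min(0),Q.max(0), at_z([o["uv"]],.032,C))
to(.433,-.005,.15,184.46)
E
```

```text
time_s: 13.28
tcp_pos: [0.473, -0.0363, 0.147]
ee_rot: [[-0.997, -0.072, -0.002], [-0.072, 0.997, 0.0], [0.002, 0.0, -1.0]]
wrist_force: [-0.0, 0.4, -0.4]
gripper_width: 0.805
0.81 [393.8, 35.5] [ 0.3589 -0.1931  0.0331] [ 0.3135 -0.2287 -0.0006] [ 0.3792 -0.1707  0.0366] [[ 0.3592 -0.1924  0.032 ]]
0.74 [291.8, 218.3] [ 0.4349 -0.009   0.0329] [ 0.4009 -0.0486 -0.0006] [0.4581 0.0355 0.1483] [[ 0.4349 -0.0071  0.032 ]]
0.61 [299.5, 1.7] [ 0.4472 -0.2201  0.0063] [ 0.4316 -0.2251 -0.0008] [ 0.462  -0.217   0.0099] [[ 0.4489 -0.212   0.032 ]]
shift [ 0.0414  0.0338 -0.0025] turn [-0.    0.01 -0.05]
```

View pics/w6.png

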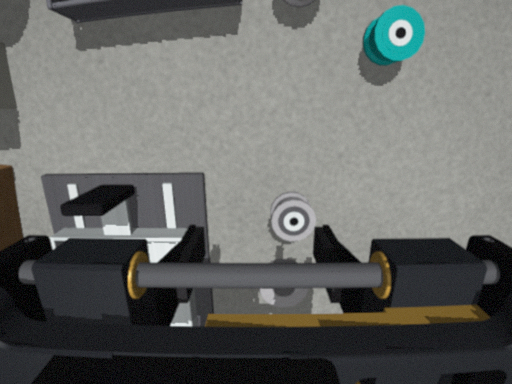

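View pics/t6.png

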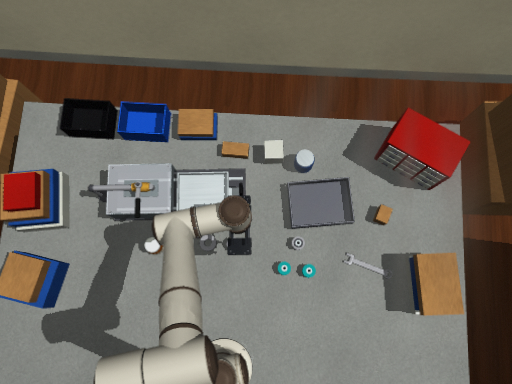

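View pics/s6.png

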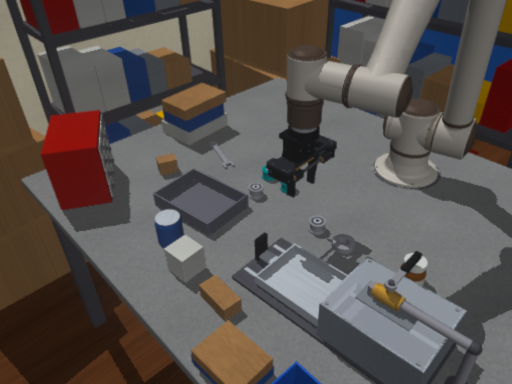

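Run:
```python
from h import *
im=cv2.imread("pics/w6.png"); crop(im,180,480,0,260,"w6c")
C=cal("wrist"); p=at_z([(294,221)],.032,C)[0]; print(p); to(p[0],p[1],.005,184.46)
```

```text
[ 0.4362 -0.0034  0.032 ]
shift [0.0383 0.0351 0.1425] turn [-0.    0.01 -0.05]
```

View pics/w6c.png

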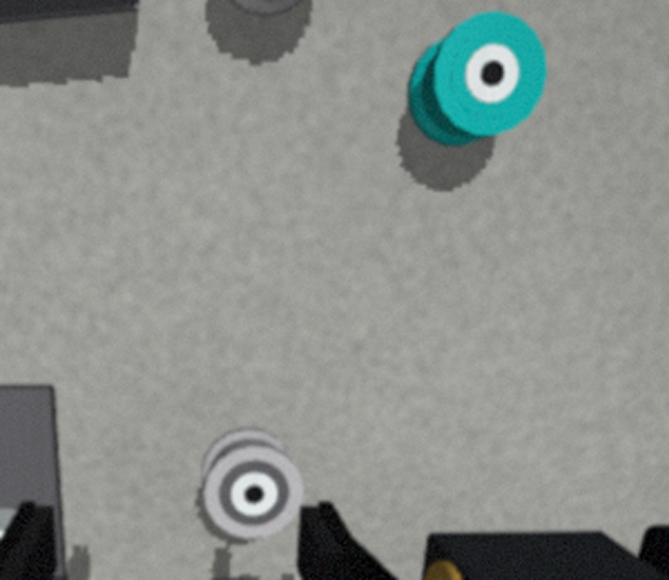

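```bash
python3 -m jog '[[[0.012,0.012,0],[0,0,0]],[[0.03,0.028,0],[0,0,0]],[[0.038,0.035,0.01],[0,0,0]],[[0.038,0.035,0.04],[0,0,0]],[[0.038,0.035,0.07],[0,0,0]],[[0.038,0.035,0.085],[0,0,0]],[[0.038,0.035,0.09],[0,0,0]],[[0.038,0.035,0.09],[0,0,0]],[[0.038,0.035,0.09],[0,0,0]],[[0.038,0.035,0.09],[0,0,0]]]' 0.07
python3 - <<'E'
from h import *
im,d,C=snap("wrist","w7"); to(.4362,-.0034,.005,184.46)
q=at_z([(294,221)],.032,C)
E
```

```text
time_s: 14.32
tcp_pos: [0.4376, -0.0028, 0.0579]
ee_rot: [[-0.997, -0.074, 0.002], [-0.074, 0.997, 0.001], [-0.002, 0.0, -1.0]]
wrist_force: [0.8, -0.5, -0.2]
gripper_width: 0.808
shift [ 0.0014 -0.0006  0.053 ] turn [ 0.01  0.03 -0.05]
```

View pics/w7.png

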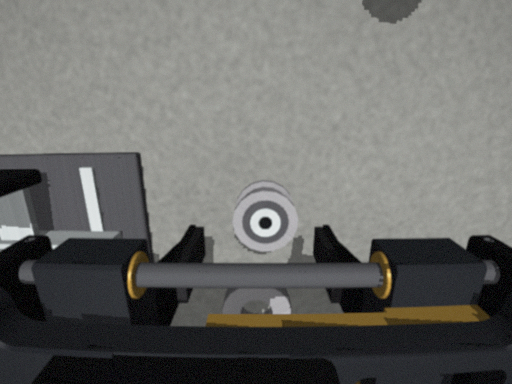

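```bash
python3 - <<'E'
from h import *
C=cal("wrist"); p=at_z([(265,223.5)],.032,C)[0]; print(p); to(p[0],p[1],.005,184.46)
E
python3 -m jog '[[[0.002,0,0.015],[0,0,0]],[[0.003,0,0.03],[0,0,0]],[[0.003,0,0.045],[0,0,0]],[[0.003,0,0.052],[0,0,0]],[[0.003,0,0.053],[0,0,0]],[[0.003,0,0.053],[0,0,0]],[[0.003,0,0.053],[0,0,0]],[[0.003,0,0.053],[0,0,0]],[[0.003,0,0.053],[0,0,0]],[[0.003,0,0.053],[0,0,0]]]' && python3 -m jog '[[[0,0,0],[0,0,0]],[[0,0,0],[0,0,0]],[[0,0,0],[0,0,0]],[[0,0,0],[0,0,0]],[[0,0,0],[0,0,0]],[[0,0,0],[0,0,0]],[[0,0,-0.01],[0,0,0]],[[0,0,-0.03],[0,0,0]],[[0,0,-0.06],[0,0,0]],[[0,0,-0.08],[0,0,0]]]' 0.03
python3 - <<'E'
from h import *
im,d,C=snap("wrist","w8"); g=S2W(0,-.06); print(g); to(g[0],g[1],.1,184.46); print(r.sense()["wrist_force"])
E
```

```text
[ 0.4328 -0.0031  0.032 ]
shift [ 0.0048 -0.      0.053 ] turn [ 0.01  0.03 -0.05]
time_s: 15.2
tcp_pos: [0.4335, -0.0032, 0.0045]
ee_rot: [[-0.997, -0.074, 0.001], [-0.074, 0.997, 0.0], [-0.001, 0.0, -1.0]]
wrist_force: [-0.2, -0.4, 0.4]
gripper_width: 0.802
time_s: 16.03
tcp_pos: [0.4332, -0.0033, 0.0853]
ee_rot: [[-0.997, -0.074, 0.0], [-0.074, 0.997, -0.0], [-0.0, -0.0, -1.0]]
wrist_force: [1.0, 0.5, -1.9]
gripper_width: 0.547
[0.6144 0.1605]
shift [-0.1904  0.1493 -0.0097] turn [ 0.01  0.09 -0.03]
[ 2.4919  0.3706 -0.253 ]
```

View pics/w8.png

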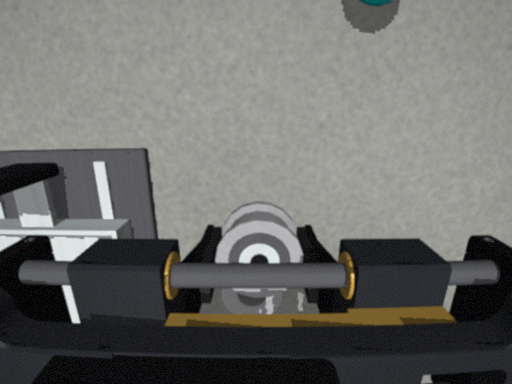

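```bash
python3 - <<'E'
from h import *
g=S2W(0,-.07); print(g); to(g[0],g[1],.0235,184.46)
E
python3 -m jog '[[[-0.01,0.008,0],[0,0,0]],[[-0.03,0.022,-0.01],[0,0,0]],[[-0.055,0.04,-0.01],[0,0,0]],[[-0.08,0.06,-0.01],[0,0,0]],[[-0.105,0.079,-0.01],[0,0,0]],[[-0.13,0.098,-0.01],[0,0,0]],[[-0.155,0.116,-0.01],[0,0,0]],[[-0.175,0.13,-0.01],[0,0,0]],[[-0.187,0.138,-0.01],[0,0,0]],[[-0.19,0.14,-0.01],[0,0,0]]]'
python3 - <<'E'
from h import *
s=r.sense(); print(s["gripper_width"],s["wrist_force"]); snap("wrist","w9")
g=S2W(0,-.07);to(g[0],g[1],.0235,184.46)
E
```

```text
[0.6151 0.1505]
shift [-0.1898  0.1393  0.0668] turn [ 0.01  0.09 -0.03]
time_s: 16.92
tcp_pos: [0.6138, 0.1524, 0.0908]
ee_rot: [[-0.997, -0.075, -0.002], [-0.075, 0.997, -0.001], [0.002, -0.001, -1.0]]
wrist_force: [-0.5, -0.5, -2.4]
gripper_width: 0.546
0.545896809272114 [-0.5206 -0.4613 -2.4084]
shift [-0.0023 -0.0012  0.0674] turn [-0.01 -0.03 -0.04]
```

View pics/w9.png

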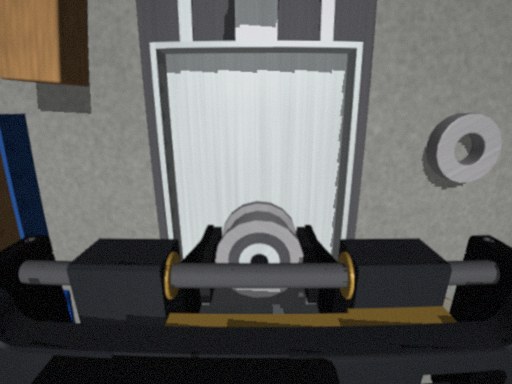

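```bash
python3 -m jog '[[[-0.001,0,0.01],[0,0,0]],[[-0.001,0,0.025],[0,0,0]],[[-0.001,0,0.04],[0,0,0]],[[-0.001,0,0.053],[0,0,0]],[[-0.001,0,0.061],[0,0,0]],[[-0.001,0,0.065],[0,0,0]],[[-0.001,0,0.067],[0,0,0]],[[-0.001,0,0.067],[0,0,0]],[[-0.001,0,0.067],[0,0,0]],[[-0.001,0,0.067],[0,0,0]]]' && python3 -m jog '[[[0,0,0],[0,0,0]],[[0,0,0],[0,0,0]],[[0,0,0],[0,0,0]],[[0,0,0],[0,0,0]],[[0,0,-0.015],[0,0,0]],[[0,0,-0.04],[0,0,0]],[[0,0,-0.07],[0,0,0]],[[0,0,-0.1],[0,0,0]],[[0.01,-0.02,-0.12],[0,0,0]],[[0.025,-0.045,-0.13],[0,0,0]]]' 0.066
python3 - <<'E'
from h import *
im,d,C=snap("wrist","w10"); print(r.sense()["wrist_force"])
to(.449,-.238,.15,184.46)
E
```

```text
time_s: 17.8
tcp_pos: [0.6139, 0.1506, 0.0278]
ee_rot: [[-0.997, -0.074, 0.002], [-0.074, 0.997, 0.001], [-0.002, 0.001, -1.0]]
wrist_force: [0.3, 0.4, -1.3]
gripper_width: 0.543
time_s: 18.63
tcp_pos: [0.5942, 0.105, 0.1607]
ee_rot: [[-0.997, -0.076, 0.007], [-0.076, 0.997, 0.002], [-0.007, 0.002, -1.0]]
wrist_force: [1.3, -1.1, -0.7]
gripper_width: 0.757
[-4.1837 -2.2635 -0.1935]
shift [ 0.1658 -0.3272  0.0107] turn [ 0.01  0.05 -0.07]
```

View pics/w10.png

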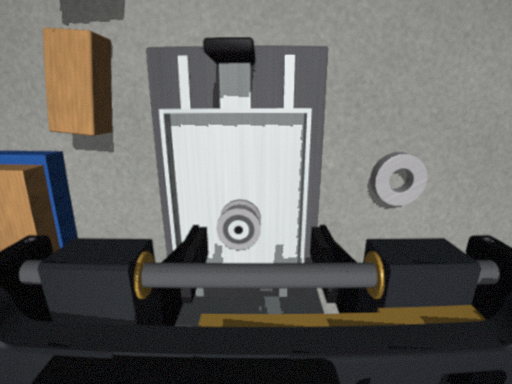

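```bash
python3 -m jog '[[[0.014,-0.028,0],[0,0,0]],[[0.031,-0.061,0],[0,0,0]],[[0.048,-0.094,0],[0,0,0]],[[0.065,-0.128,0],[0,0,0]],[[0.082,-0.162,0],[0,0,0]],[[0.099,-0.196,0],[0,0,0]],[[0.116,-0.229,0],[0,0,0]],[[0.133,-0.262,0],[0,0,0]],[[0.148,-0.292,0],[0,0,0]],[[0.16,-0.316,0.0],[0,0,0]]]' 0.07
python3 - <<'E'
from h import *
im,d,C=snap("wrist","w11")
for o in r.cut_out("pulley1","wrist")[:4]:
    print(o["confidence"],o["uv"], at_z([o["uv"]],.032,C))
E
```

```text
time_s: 19.52
tcp_pos: [0.454, -0.2251, 0.1572]
ee_rot: [[-0.997, -0.072, 0.0], [-0.072, 0.997, -0.0], [-0.0, -0.0, -1.0]]
wrist_force: [0.6, 0.6, -0.0]
gripper_width: 0.806
0.95 [341.8, 214.2] [[ 0.3594 -0.2007  0.032 ]]
0.61 [263.8, 170.7] [[ 0.4497 -0.2436  0.032 ]]
0.6 [357.7, 135.6] [[ 0.3563 -0.2873  0.032 ]]
```

View pics/w11.png

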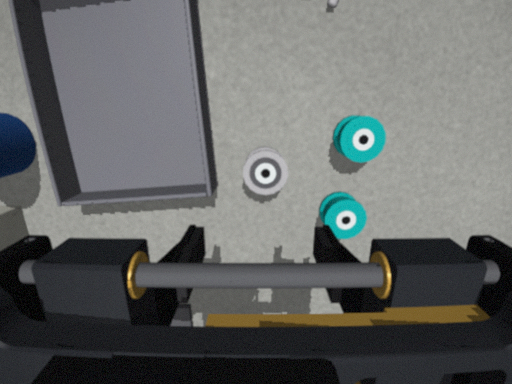

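Run:
```python
from h import *
C=cal("wrist"); p=at_z([(265,173)],.032,C)[0]; print(p); to(p[0],p[1],.058,184.46)
```

```text
[ 0.4478 -0.242   0.032 ]
shift [ 0.0069 -0.0157  0.099 ] turn [-0.   -0.   -0.11]
```

```bash
python3 -m jog '[[[0.004,-0.008,0.01],[0,0,0]],[[0.007,-0.014,0.03],[0,0,0]],[[0.008,-0.016,0.055],[0,0,0]],[[0.008,-0.016,0.08],[0,0,0]],[[0.008,-0.016,0.095],[0,0,0]],[[0.008,-0.016,0.099],[0,0,0]],[[0.008,-0.016,0.099],[0,0,0]],[[0.008,-0.016,0.099],[0,0,0]],[[0.008,-0.016,0.099],[0,0,0]],[[0.008,-0.016,0.099],[0,0,0]]]' 0.07
python3 - <<'E'
from h import *
im,d,C=snap("wrist","w12"); g=im.copy()
# centre of the white ring
w=(im.min(2)>215).astype(np.uint8); w[:160]=0; w[262:]=0; w[:,:215]=0; w[:,310:]=0
v,u=np.nonzero(w); c=(u.mean(),v.mean()); print(len(u),c,u.min(),u.max(),v.min(),v.max())
p=at_z([c],.032,C)[0]; print(p); to(p[0],p[1],.005,184.46)
E
```

```text
time_s: 20.45
tcp_pos: [0.4496, -0.2398, 0.0591]
ee_rot: [[-0.997, -0.074, 0.003], [-0.074, 0.997, -0.001], [-0.003, -0.001, -1.0]]
wrist_force: [0.9, -0.2, -0.4]
gripper_width: 0.808
429 (np.float64(260.4778554778555), np.float64(221.52913752913753)) 247 274 209 234
[ 0.4483 -0.2411  0.032 ]
shift [ 0.0013 -0.0011  0.054 ] turn [-0.01  0.03 -0.04]
```

View pics/w12.png

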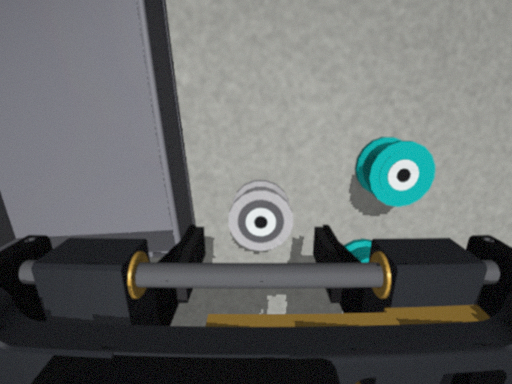

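```bash
python3 -m jog '[[[0.001,-0.001,0.015],[0,0,0]],[[0.001,-0.001,0.03],[0,0,0]],[[0.001,-0.001,0.045],[0,0,0]],[[0.001,-0.001,0.052],[0,0,0]],[[0.001,-0.001,0.053],[0,0,0]],[[0.001,-0.001,0.054],[0,0,0]],[[0.001,-0.001,0.054],[0,0,0]],[[0.001,-0.001,0.054],[0,0,0]],[[0.001,-0.001,0.054],[0,0,0]],[[0.001,-0.001,0.054],[0,0,0]]]' 0.065 && python3 -m jog '[[[0,0,0],[0,0,0]],[[0,0,0],[0,0,0]],[[0,0,0],[0,0,0]],[[0,0,0],[0,0,0]],[[0,0,0],[0,0,0]],[[0,0,0],[0,0,0]],[[0,0,-0.01],[0,0,0]],[[0,0,-0.03],[0,0,0]],[[0,0,-0.06],[0,0,0]],[[0,0,-0.09],[0,0,0]]]' 0.03
python3 - <<'E'
from h import *
im,d,C=snap("wrist","w13"); g=S2W(0,-.14); print(g); to(g[0],g[1],.105,184.46); print(r.sense()["wrist_force"])
E
```

```text
time_s: 21.33
tcp_pos: [0.4481, -0.2409, 0.0045]
ee_rot: [[-0.997, -0.073, 0.001], [-0.073, 0.997, -0.0], [-0.001, -0.0, -1.0]]
wrist_force: [0.3, 0.7, -0.4]
gripper_width: 0.745
time_s: 22.17
tcp_pos: [0.4464, -0.2406, 0.0945]
ee_rot: [[-0.997, -0.073, -0.003], [-0.073, 0.997, 0.001], [0.003, 0.001, -1.0]]
wrist_force: [1.0, 0.2, -1.9]
gripper_width: 0.54
[0.6206 0.0807]
shift [-0.1936  0.3091 -0.0034] turn [-0.05  0.1  -0.03]
[ 2.1558 -0.614   2.6882]
```

View pics/w13.png

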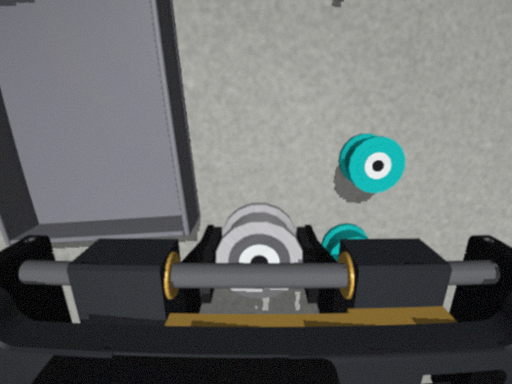

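```bash
python3 -m jog '[[[-0.008,0.012,-0.015],[0,0,0]],[[-0.026,0.042,-0.03],[0,0,0]],[[-0.046,0.074,-0.03],[0,0,0]],[[-0.066,0.106,-0.03],[0,0,0]],[[-0.087,0.139,-0.03],[0,0,0]],[[-0.108,0.172,-0.03],[0,0,0]],[[-0.129,0.206,-0.03],[0,0,0]],[[-0.15,0.24,-0.03],[0,0,0]],[[-0.17,0.272,-0.03],[0,0,0]],[[-0.185,0.296,-0.03],[0,0,0]]]'
python3 - <<'E'
from h import *
im,d,C=snap("wrist","w14"); s=r.sense(); print(s["gripper_width"],s["wrist_force"])
g=S2W(0,-.14); to(g[0],g[1],.024,184.46)
E
```

```text
time_s: 23.05
tcp_pos: [0.6111, 0.0707, 0.124]
ee_rot: [[-0.997, -0.075, 0.0], [-0.075, 0.997, 0.0], [-0.0, 0.0, -1.0]]
wrist_force: [0.7, -1.7, -1.4]
gripper_width: 0.547
0.5449570973912297 [ 4.6074  1.1637 -0.8105]
shift [-0.0066  0.0059  0.1   ] turn [0.01 0.05 0.01]
```

View pics/w14.png

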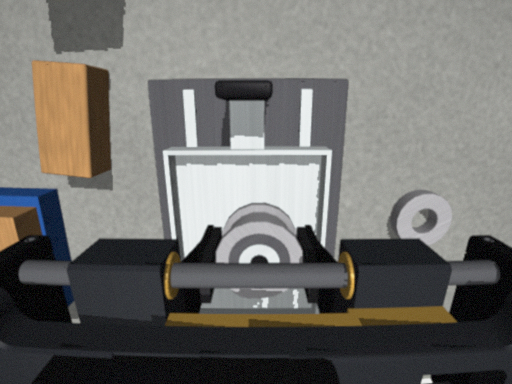

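```bash
python3 -m jog '[[[-0.006,0.006,0.01],[0,0,0]],[[-0.008,0.008,0.03],[0,0,0]],[[-0.008,0.008,0.05],[0,0,0]],[[-0.008,0.008,0.07],[0,0,0]],[[-0.008,0.008,0.085],[0,0,0]],[[-0.008,0.008,0.094],[0,0,0]],[[-0.008,0.008,0.098],[0,0,0]],[[-0.008,0.008,0.1],[0,0,0]],[[-0.008,0.008,0.1],[0,0,0]],[[-0.008,0.008,0.1],[0,0,0]]]' && python3 -m jog '[[[0,0,0],[0,0,0]],[[0,0,0],[0,0,0]],[[0,0,0],[0,0,0]],[[0,0,0],[0,0,0]],[[0,0,-0.015],[0,0,0]],[[0,0,-0.04],[0,0,0]],[[0,0,-0.07],[0,0,0]],[[0,0,-0.1],[0,0,0]],[[0,-0.015,-0.1],[0,0,0]],[[0,-0.03,-0.1],[0,0,0]]]' 0.066
python3 - <<'E'
from h import *
im,d,C=snap("wrist","w15"); print(r.sense()["wrist_force"])
g=S2W(0,-.243); to(g[0],g[1],.058,184.46)
E
```

```text
time_s: 23.93
tcp_pos: [0.6185, 0.0765, 0.0249]
ee_rot: [[-0.997, -0.073, 0.002], [-0.073, 0.997, 0.0], [-0.002, 0.0, -1.0]]
wrist_force: [0.6, -0.4, -1.4]
gripper_width: 0.545
time_s: 24.77
tcp_pos: [0.6214, 0.047, 0.1267]
ee_rot: [[-0.997, -0.075, 0.005], [-0.075, 0.997, 0.002], [-0.006, 0.001, -1.0]]
wrist_force: [0.8, 0.3, -1.6]
gripper_width: 0.757
[-0.6344 -1.0578 -0.261 ]
shift [-0.0039 -0.0664  0.0666] turn [ 0.    0.01 -0.07]
```

View pics/w15.png

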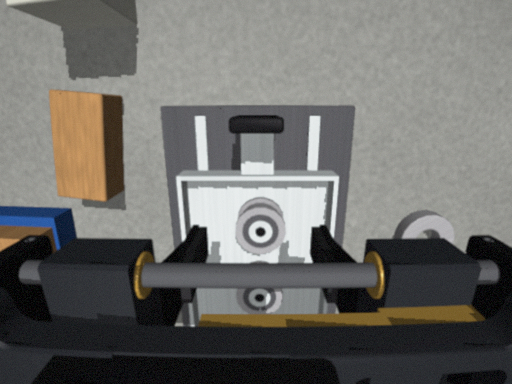

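```bash
python3 -m jog '[[[-0.002,-0.02,0],[0,0,0]],[[-0.004,-0.045,0],[0,0,0]],[[-0.004,-0.06,0],[0,0,0]],[[-0.004,-0.066,0.005],[0,0,0]],[[-0.004,-0.066,0.02],[0,0,0]],[[-0.004,-0.066,0.04],[0,0,0]],[[-0.004,-0.066,0.058],[0,0,0]],[[-0.004,-0.066,0.066],[0,0,0]],[[-0.004,-0.066,0.067],[0,0,0]],[[-0.004,-0.066,0.067],[0,0,0]]]' 0.066
python3 - <<'E'
from h import *
im,d,C=snap("scene","s16"); snap("wrist","w16"); snap("top","t16")
g=S2W(0,-.243); to(g[0],g[1],.058,184.46)
crop(im,210,480,150,384,"s16c")
E
```

```text
time_s: 25.65
tcp_pos: [0.6286, -0.0189, 0.0563]
ee_rot: [[-0.997, -0.074, -0.001], [-0.074, 0.997, -0.0], [0.001, -0.0, -1.0]]
wrist_force: [0.3, -0.2, -0.2]
gripper_width: 0.761
shift [ 0.0014 -0.0032  0.0001] turn [ 0.    0.03 -0.04]
```

View pics/s16.png

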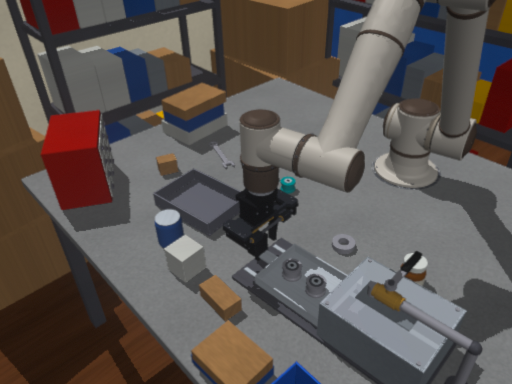

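View pics/w16.png

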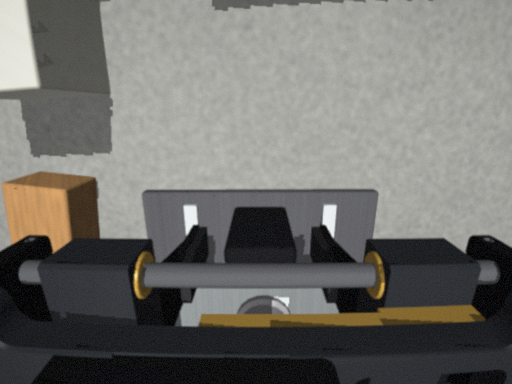

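```bash
python3 -m jog '[[[0.001,-0.003,0],[0,0,0]],[[0.001,-0.003,0],[0,0,0]],[[0.001,-0.003,0],[0,0,0]],[[0.001,-0.003,0],[0,0,0]],[[0.001,-0.003,0],[0,0,0]],[[0.001,-0.003,0],[0,0,0]],[[0.001,0,0],[0,0,0]],[[0.001,0.006,0],[0,0,0]],[[0.001,0.016,0],[0,0,0]],[[0.001,0.028,0],[0,0,0]]]' 0.02 && python3 -m jog '[[[0,0.014,0],[0,0,0]],[[0,0.03,0],[0,0,0]],[[0,0.046,0],[0,0,0]],[[0,0.062,0],[0,0,0]],[[0,0.078,0],[0,0,0]],[[0,0.094,0],[0,0,0]],[[0,0.109,0],[0,0,0]],[[0,0.123,0],[0,0,0]],[[0,0.135,0],[0,0,0]],[[0,0.145,0],[0,0,0]]]'
python3 - <<'E'
from h import *
snap("wrist","w17")
g=S2W(0,-.043); to(g[0],g[1],.058,184.46); s=r.sense(); print(s["wrist_force"],s["gripper_width"])
E
```

```text
time_s: 26.63
tcp_pos: [0.6266, 0.0094, 0.0573]
ee_rot: [[-0.997, -0.073, 0.002], [-0.073, 0.997, -0.0], [-0.002, -0.0, -1.0]]
wrist_force: [4.5, -1.6, -0.5]
gripper_width: 0.453
time_s: 27.47
tcp_pos: [0.6153, 0.1551, 0.0572]
ee_rot: [[-0.997, -0.074, 0.001], [-0.074, 0.997, 0.0], [-0.001, 0.0, -1.0]]
wrist_force: [3.8, -0.9, 1.6]
gripper_width: 0.456
shift [ 0.0006  0.0208 -0.0007] turn [ 0.01  0.01 -0.03]
[2.5343 1.9393 2.8364] 0.45740942172003246
```

View pics/w17.png

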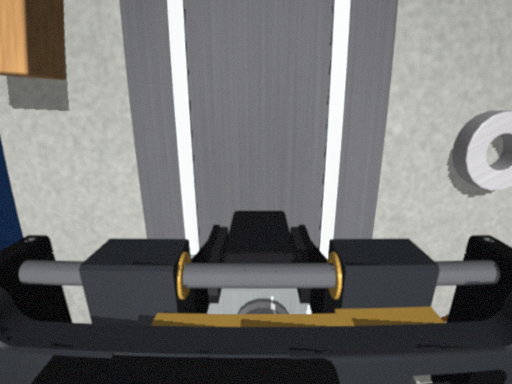

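```bash
python3 -m jog '[[[0,0.006,0],[0,0,0]],[[0,0.012,0],[0,0,0]],[[0,0.016,0],[0,0,0]],[[0,0.019,0],[0,0,0]],[[0,0.021,0],[0,0,0]],[[0,0.023,0],[0,0,0]],[[0,0.025,0],[0,0,0]],[[0,0.026,0],[0,0,0]],[[0,0.026,0],[0,0,0]],[[0,0.026,0],[0,0,0]]]'
python3 - <<'E'
from h import *
g=S2W(0,-.043); to(g[0],g[1],.058,184.46); s=r.sense(); print(s["wrist_force"],s["gripper_width"])
E
```

```text
time_s: 28.35
tcp_pos: [0.6135, 0.1775, 0.0572]
ee_rot: [[-0.997, -0.073, -0.0], [-0.073, 0.997, -0.002], [0.0, -0.002, -1.0]]
wrist_force: [4.6, -6.4, 3.4]
gripper_width: 0.457
shift [ 0.0005 -0.0001 -0.0008] turn [-0.03 -0.   -0.05]
[ 4.5502 -6.4413  3.4487] 0.45670434646035735
```

```bash
python3 -m jog '[[[0,0.001,0],[0,0,0]],[[0,0.002,0],[0,0,0]],[[0,0.003,0],[0,0,0]],[[0,0.004,0],[0,0,0]],[[0,0.004,0],[0,0,0]],[[0,0.004,0],[0,0,0]],[[0,0.004,0],[0,0,0]],[[0,0.004,0],[0,0,0]],[[0,0.003,0],[0,0,0]],[[0,0.001,0],[0,0,0]]]'
python3 - <<'E'
from h import *
g=S2W(0,-.043); to(g[0],g[1],.058,184.46); s=r.sense(); print(s["wrist_force"],s["gripper_width"])
E
```

```text
time_s: 29.18
tcp_pos: [0.6136, 0.1775, 0.0572]
ee_rot: [[-0.997, -0.072, -0.0], [-0.072, 0.997, -0.003], [0.001, -0.003, -1.0]]
wrist_force: [3.8, -3.1, 3.1]
gripper_width: 0.455
shift [ 0.0005  0.     -0.0008] turn [-0.03 -0.01 -0.07]
[ 3.7525 -3.0861  3.1112] 0.4549191742676887
```

```bash
python3 -m jog '[[[0,0,0],[0,0,0]],[[0,0,0],[0,0,0]],[[0,0,0],[0,0,0]],[[0,0,0],[0,0,0]],[[0,0,-0.02],[0,0,0]],[[0,0,-0.05],[0,0,0]],[[0,0,-0.085],[0,0,0]],[[0,0,-0.12],[0,0,0]],[[0,0,-0.155],[0,0,0]],[[0,0,-0.18],[0,0,0]]]' 0.066 && python3 -m jog '[[[0.01,0.01,0],[0,0,1.2]],[[0.02,0.025,0],[0,0,2.6]],[[0.03,0.045,0],[0,0,4]],[[0.04,0.065,0],[0,0,5.4]],[[0.05,0.085,0],[0,0,6.8]],[[0.06,0.1,0],[0,0,8.2]],[[0.07,0.115,0],[0,0,9.6]],[[0.075,0.13,0],[0,0,11]],[[0.08,0.14,0],[0,0,12.4]],[[0.08,0.143,0],[0,0,13.8]]]' 0.05
python3 - <<'E'
from h import *
im,d,C=snap("scene","s18"); snap("wrist","w18")
g=S2W(-.08,.1); to(g[0],g[1],.152,94.46)
E
```

```text
time_s: 30.02
tcp_pos: [0.6131, 0.1811, 0.2402]
ee_rot: [[-0.997, -0.074, 0.002], [-0.074, 0.997, 0.001], [-0.002, 0.001, -1.0]]
wrist_force: [0.6, -0.0, 0.5]
gripper_width: 0.752
time_s: 30.85
tcp_pos: [0.5208, 0.3188, 0.2362]
ee_rot: [[-0.423, 0.906, -0.002], [0.906, 0.423, -0.001], [0.0, -0.002, -1.0]]
wrist_force: [-0.9, -0.4, 0.4]
gripper_width: 0.577
shift [-0.0041 -0.0011  0.0842] turn [-0.02  0.    4.17]
```

View pics/s18.png

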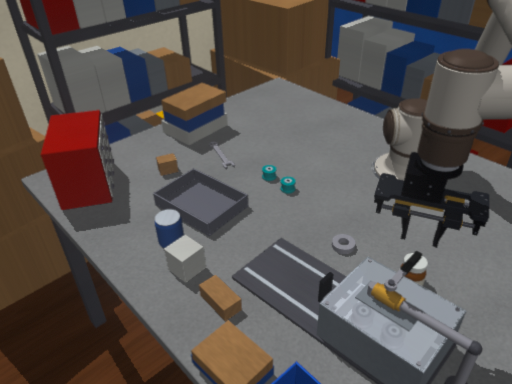

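View pics/w18.png

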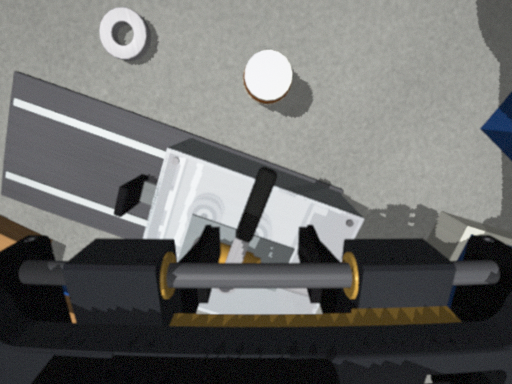

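```bash
python3 -m jog '[[[-0.003,-0.001,0],[0,0,1.3]],[[-0.004,-0.001,0],[0,0,2.7]],[[-0.004,-0.001,0],[0,0,4.1]],[[-0.004,-0.001,0.01],[0,0,4.17]],[[-0.004,-0.001,0.03],[0,0,4.17]],[[-0.004,-0.001,0.055],[0,0,4.17]],[[-0.004,-0.001,0.075],[0,0,4.17]],[[-0.004,-0.001,0.084],[0,0,4.17]],[[-0.004,-0.001,0.084],[0,0,4.17]],[[-0.004,-0.001,0.084],[0,0,4.17]]]' 0.05
python3 - <<'E'
from h import *
snap("wrist","w19"); s=r.sense(); print(s["wrist_force"])
g=S2W(-.08,.1); to(g[0],g[1],.152,94.46)
E
```

```text
time_s: 31.78
tcp_pos: [0.5238, 0.313, 0.1528]
ee_rot: [[-0.078, 0.997, -0.0], [0.997, 0.078, -0.001], [-0.001, -0.0, -1.0]]
wrist_force: [-0.2, -0.2, 0.4]
gripper_width: 0.573
[-0.0643  0.0742  0.0371]
shift [ 0.0005 -0.0021  0.0018] turn [ 0.02 -0.01  0.  ]
```

View pics/w19.png

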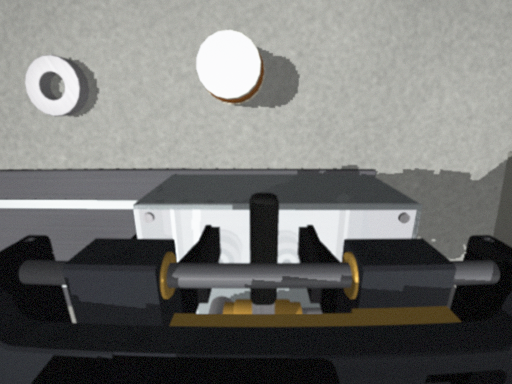

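```bash
python3 -m jog '[[[-0.007,0,0],[0,0,-1]],[[-0.0139,0.0012,0],[0,0,-2]],[[-0.0207,0.0027,0],[0,0,-3]],[[-0.0274,0.0048,0],[0,0,-4]],[[-0.0338,0.0075,0],[0,0,-5]],[[-0.04,0.0107,0],[0,0,-6]],[[-0.0459,0.0145,0],[0,0,-7]],[[-0.0514,0.0187,0],[0,0,-8]],[[-0.0566,0.0234,0],[0,0,-9]],[[-0.0613,0.0286,0],[0,0,-10]]]' 0.026
python3 - <<'E'
from h import *
s=r.sense(); print(s["wrist_force"])
g=S2W(0,.02); to(g[0],g[1],.152,184.46)
E
```

```text
time_s: 32.67
tcp_pos: [0.5571, 0.2551, 0.1547]
ee_rot: [[-0.816, 0.578, 0.002], [0.578, 0.816, 0.003], [0.0, 0.003, -1.0]]
wrist_force: [-2.6, 3.4, 0.2]
gripper_width: 0.3
[-2.568   3.3516  0.2049]
shift [-0.0502  0.0174  0.0027] turn [ 0.04  0.01 -7.95]
```

```bash
python3 -m jog '[[[-0.007,0,0],[0,0,-1]],[[-0.0139,0.0012,0],[0,0,-2]],[[-0.0207,0.0027,0],[0,0,-3]],[[-0.0274,0.0048,0],[0,0,-4]],[[-0.0338,0.0075,0],[0,0,-5]],[[-0.04,0.0107,0],[0,0,-6]],[[-0.0459,0.0145,0],[0,0,-7]],[[-0.0514,0.0187,0],[0,0,-8]],[[-0.055,0.022,0],[0,0,-8]],[[-0.058,0.0245,0],[0,0,-8]]]'
python3 - <<'E'
from h import *
s=r.sense(); print(s["wrist_force"])
g=S2W(0,.02); to(g[0],g[1],.152,184.46)
E
python3 -m jog '[[[-0.001,0,0],[0,0,0]],[[-0.002,0,0],[0,0,0]],[[-0.003,0,0],[0,0,0]],[[-0.004,0,0],[0,0,0]],[[-0.005,0,0],[0,0,0]],[[-0.005,0,0],[0,0,0]],[[-0.005,0,0],[0,0,0]],[[-0.005,0,0],[0,0,0]],[[-0.005,0,0],[0,0,0]],[[-0.005,0,0],[0,0,0]]]'
python3 - <<'E'
from h import *
s=r.sense(); print(s["wrist_force"])
g=S2W(0,.02); to(g[0],g[1],.152,184.46)
snap("wrist","w20"); im,_,_=snap("scene","s20"); crop(im,210,480,150,384,"s20c")
E
```

```text
time_s: 33.5
tcp_pos: [0.6141, 0.2401, 0.1542]
ee_rot: [[-0.997, -0.074, -0.01], [-0.074, 0.997, -0.002], [0.01, -0.001, -1.0]]
wrist_force: [-21.6, 3.7, 12.4]
gripper_width: 0.306
[-21.5836   3.6616  12.4114]
shift [0.0059 0.0006 0.0022] turn [-0.01 -0.11 -0.04]
time_s: 34.33
tcp_pos: [0.6142, 0.24, 0.154]
ee_rot: [[-0.997, -0.075, -0.018], [-0.075, 0.997, -0.004], [0.019, -0.003, -1.0]]
wrist_force: [-25.5, 2.5, 13.3]
gripper_width: 0.303
[-25.455    2.4541  13.3179]
shift [0.0059 0.0007 0.0021] turn [-0.03 -0.21 -0.04]
```

View pics/w20.png

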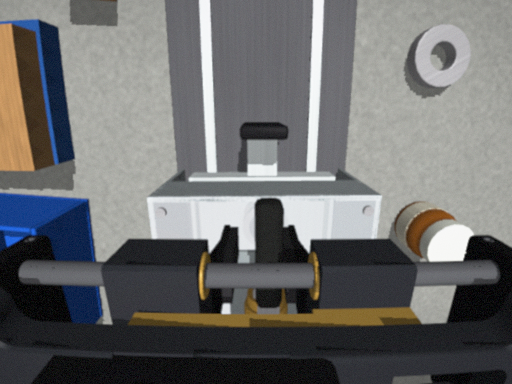

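View pics/s20c.png

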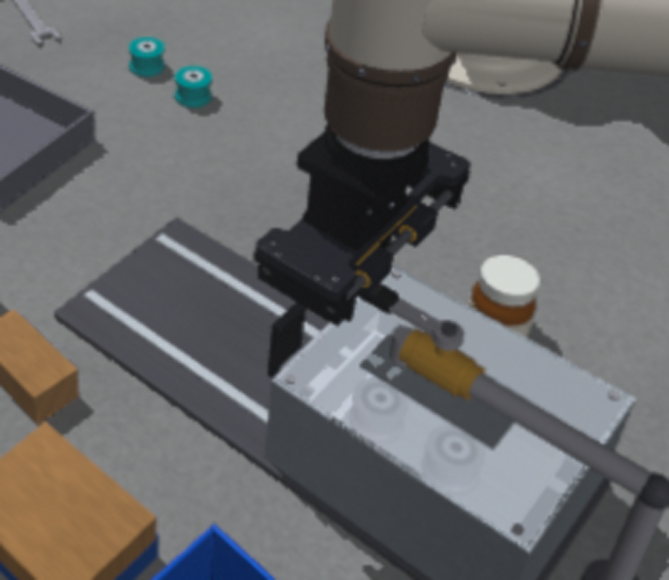

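```bash
python3 -m jog '[[[0.004,0,0],[0,0,0]],[[0.008,0,0],[0,0,0]],[[0.009,0,0],[0,0,0]],[[0.009,0,0],[0,0,0]],[[0.009,0,0],[0,0,0]],[[0.009,0,0],[0,0,0]],[[0.009,0,0],[0,0,0]],[[0.009,0,0],[0,0,0]],[[0.009,0,0],[0,0,0]],[[0.009,0,0],[0,0,0]]]'; for i in 1 2; do python3 -m jog '[[[0,0,0],[0,0,0]],[[0,0,0],[0,0,0]],[[0,0,0],[0,0,0]],[[0,0,0],[0,0,0]],[[0,0,0],[0,0,0]],[[0,0,0],[0,0,0]],[[0,0,0],[0,0,0]],[[0,0,0],[0,0,0]],[[0,0,0],[0,0,0]],[[0,0,0],[0,0,0]]]'; done
python3 - <<'E'
from h import *
s=r.sense(); print(s["wrist_force"])
g=S2W(0,.02); to(g[0],g[1],.152,184.46)
snap("wrist","w21")
E
```

```text
time_s: 35.27
tcp_pos: [0.6139, 0.2398, 0.1532]
ee_rot: [[-0.997, -0.075, -0.001], [-0.075, 0.997, -0.001], [0.002, -0.0, -1.0]]
wrist_force: [-5.7, 1.3, 4.1]
gripper_width: 0.298
time_s: 36.1
tcp_pos: [0.6139, 0.2398, 0.1532]
ee_rot: [[-0.997, -0.075, -0.001], [-0.075, 0.997, -0.0], [0.002, -0.0, -1.0]]
wrist_force: [-6.4, 0.2, 3.2]
gripper_width: 0.302
time_s: 36.93
tcp_pos: [0.6139, 0.2398, 0.1532]
ee_rot: [[-0.997, -0.075, -0.001], [-0.075, 0.997, -0.001], [0.002, -0.0, -1.0]]
wrist_force: [-5.4, 0.7, 3.7]
gripper_width: 0.301
[-5.4381  0.6702  3.7439]
shift [0.0057 0.0009 0.0012] turn [-0.   -0.02 -0.03]
```

View pics/w21.png

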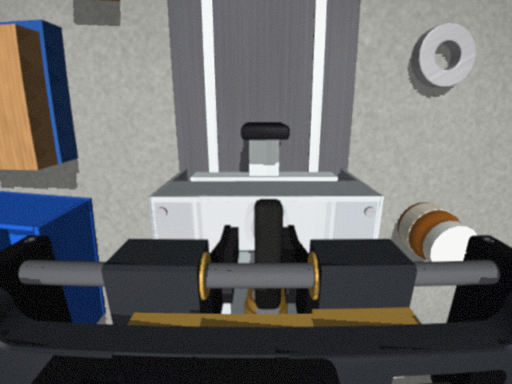

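```bash
python3 -m jog '[[[0.01,0,0],[0,0,1]],[[0.018,0.001,0],[0,0,2]],[[0.026,0.0025,0],[0,0,3]],[[0.033,0.0048,0],[0,0,4]],[[0.0398,0.0075,0],[0,0,5]],[[0.046,0.0107,0],[0,0,6]],[[0.0519,0.0145,0],[0,0,7]],[[0.0574,0.0187,0],[0,0,8]],[[0.0626,0.0234,0],[0,0,9]],[[0.0673,0.0286,0],[0,0,10]]]' 0.026
python3 - <<'E'
from h import *
s=r.sense(); print(s["wrist_force"])
g=S2W(-.08,.1); to(g[0],g[1],.152,94.46)
E
```

```text
time_s: 37.82
tcp_pos: [0.5462, 0.2621, 0.153]
ee_rot: [[-0.695, 0.719, 0.001], [0.719, 0.695, -0.002], [-0.002, -0.0, -1.0]]
wrist_force: [0.3, -4.5, 0.2]
gripper_width: 0.301
[ 0.2984 -4.4869  0.1848]
shift [0.0539 0.0186 0.0009] turn [0.01 0.03 7.91]
```

```bash
python3 -m jog '[[[0.007,0,0],[0,0,1]],[[0.0139,0.0012,0],[0,0,2]],[[0.0207,0.0027,0],[0,0,3]],[[0.0274,0.0048,0],[0,0,4]],[[0.0345,0.0075,0],[0,0,5]],[[0.0415,0.0107,0],[0,0,6]],[[0.048,0.0145,0],[0,0,7]],[[0.054,0.0186,0],[0,0,7.9]],[[0.0575,0.0215,0],[0,0,7.9]],[[0.06,0.0235,0],[0,0,7.9]]]'
python3 - <<'E'
from h import *
s=r.sense(); print(s["wrist_force"])
g=S2W(-.08,.1); to(g[0],g[1],.152,94.46)
E
python3 -m jog '[[[0.001,0,0],[0,0,0]],[[0.002,0,0],[0,0,0]],[[0.003,0,0],[0,0,0]],[[0.004,0,0],[0,0,0]],[[0.005,0,0],[0,0,0]],[[0.006,0,0],[0,0,0]],[[0.006,0,0],[0,0,0]],[[0.006,0,0],[0,0,0]],[[0.006,0,0],[0,0,0]],[[0.006,0,0],[0,0,0]]]'
python3 - <<'E'
from h import *
s=r.sense(); print(s["wrist_force"])
g=S2W(-.08,.1); to(g[0],g[1],.152,94.46)
E
```

```text
time_s: 38.65
tcp_pos: [0.5201, 0.3206, 0.1527]
ee_rot: [[-0.086, 0.996, -0.001], [0.996, 0.086, -0.005], [-0.005, -0.002, -1.0]]
wrist_force: [4.0, -13.0, 0.2]
gripper_width: 0.302
[  3.9918 -12.9708   0.1956]
shift [-0.0069  0.0015  0.0007] turn [-0.02  0.06  0.1 ]
time_s: 39.48
tcp_pos: [0.52, 0.3207, 0.1525]
ee_rot: [[-0.084, 0.996, -0.004], [0.996, 0.084, -0.014], [-0.014, -0.005, -1.0]]
wrist_force: [4.7, -19.5, 3.5]
gripper_width: 0.302
[  4.7489 -19.542    3.4642]
shift [-0.0071  0.0016  0.0006] turn [-0.06  0.16  0.07]
```

```bash
python3 -m jog '[[[-0.008,0,0],[0,0,0]],[[-0.011,0,0],[0,0,0]],[[-0.012,0,-0.015],[0,0,0]],[[-0.012,0,-0.05],[0,0,0]],[[-0.012,0,-0.085],[0,0,-1.2]],[[-0.04,0.015,-0.1],[0,0,-2.6]],[[-0.07,0.035,-0.1],[0,0,-4]],[[-0.1,0.055,-0.1],[0,0,-5.4]],[[-0.13,0.075,-0.1],[0,0,-6.8]],[[-0.145,0.085,-0.1],[0,0,-8.2]]]' 0.06
python3 - <<'E'
from h import *
to(.6135,.1774,.15,184.46); im,_,_=snap("scene","s22"); crop(im,210,480,150,384,"s22c")
E
```

```text
time_s: 40.32
tcp_pos: [0.6191, 0.1899, 0.2534]
ee_rot: [[-0.722, 0.692, 0.003], [0.692, 0.722, 0.002], [-0.001, 0.003, -1.0]]
wrist_force: [0.1, 0.6, 0.1]
gripper_width: 0.689
shift [-0.0045 -0.0132  0.1033] turn [ 0.03  0.03 -9.66]
```

View pics/s22c.png

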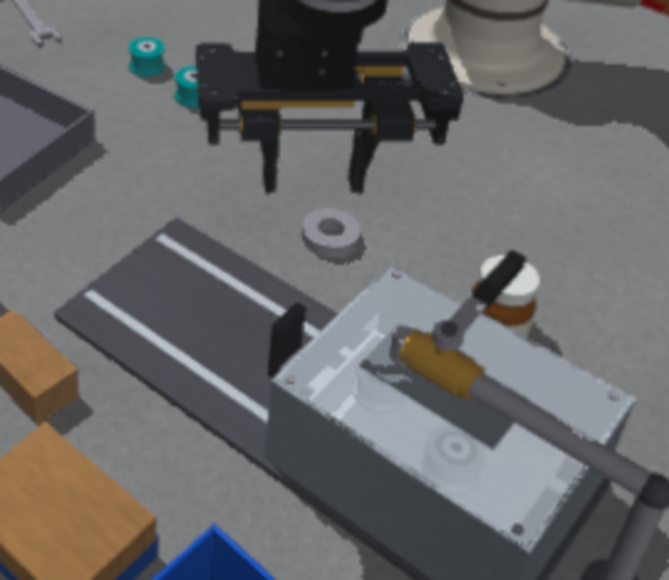

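```bash
python3 -m jog '[[[-0.002,-0.004,0],[0,0,-1.3]],[[-0.004,-0.009,0],[0,0,-2.7]],[[-0.004,-0.013,0],[0,0,-4.1]],[[-0.004,-0.013,0],[0,0,-5.5]],[[-0.004,-0.013,0.02],[0,0,-6.9]],[[-0.004,-0.013,0.05],[0,0,-8.3]],[[-0.004,-0.013,0.08],[0,0,-9.66]],[[-0.004,-0.013,0.1],[0,0,-9.66]],[[-0.004,-0.013,0.1],[0,0,-9.66]],[[-0.004,-0.013,0.1],[0,0,-9.66]]]' 0.06
python3 - <<'E'
from h import *
im,d,C=snap("wrist","w23")
to(.6135,.1774,.058,184.46)
im,d,C=snap("top","t23"); piv=np.r_[S2W(0,.1),.17]; P,uv=cloud(d,C); g=im.max(2)[uv[:,1],uv[:,0]]
rr=np.hypot(*(P[:,:2]-piv[:2]).T); m=(P[:,2]>.155)&(P[:,2]<.19)&(rr<.12)&(rr>.047)&(g<60)&(P[:,0]<.57)
Q=P[m]-piv; print(m.sum(),np.degrees(np.arctan2(Q[:,1].mean(),Q[:,0].mean()))%360)
E
```

```text
time_s: 41.2
tcp_pos: [0.6105, 0.18, 0.1525]
ee_rot: [[-0.997, -0.073, -0.0], [-0.073, 0.997, -0.0], [0.0, -0.0, -1.0]]
wrist_force: [-0.1, 1.1, 0.9]
gripper_width: 0.684
shift [-0.0016 -0.0031  0.0962] turn [ 0.01  0.03 -0.05]
85 184.38241641196893
```

View pics/w23.png

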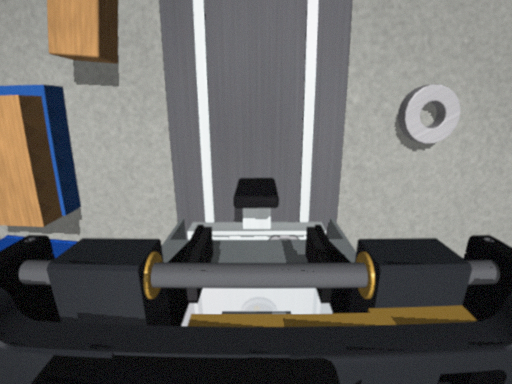

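View pics/t23.png

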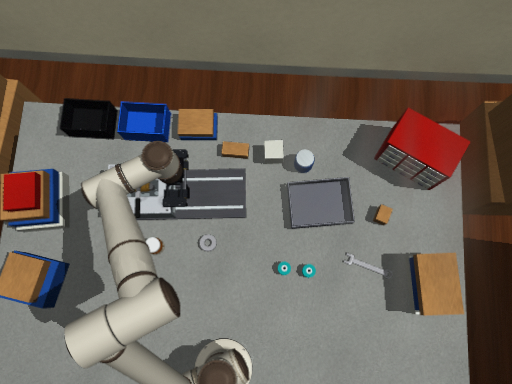

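Valve lever bearing is 184.4° (shut). No grey pulley is left on the counter. Next I draw the tray out.

```bash
python3 -m jog '[[[-0.002,-0.003,0.02],[0,0,0]],[[-0.002,-0.003,0.045],[0,0,0]],[[-0.002,-0.003,0.07],[0,0,0]],[[-0.002,-0.003,0.088],[0,0,0]],[[-0.002,-0.003,0.095],[0,0,0]],[[-0.002,-0.003,0.095],[0,0,0]],[[-0.002,-0.003,0.095],[0,0,0]],[[-0.002,-0.003,0.095],[0,0,0]],[[-0.002,-0.003,0.095],[0,0,0]],[[-0.002,-0.003,0.095],[0,0,0]]]' 0.06 && python3 -m jog '[[[0,0,0],[0,0,0]],[[0,0,0],[0,0,0]],[[0,0,0],[0,0,0]],[[0,0,0],[0,0,0]],[[0,0,0],[0,0,0]],[[0,-0.003,0],[0,0,0]],[[0,-0.01,0],[0,0,0]],[[0,-0.02,0],[0,0,0]],[[0,-0.034,0],[0,0,0]],[[0,-0.05,0],[0,0,0]]]' 0.02 && python3 -m jog '[[[0,-0.016,0],[0,0,0]],[[0,-0.033,0],[0,0,0]],[[0,-0.05,0],[0,0,0]],[[0,-0.067,0],[0,0,0]],[[0,-0.084,0],[0,0,0]],[[0,-0.1,0],[0,0,0]],[[0,-0.115,0],[0,0,0]],[[0,-0.127,0],[0,0,0]],[[0,-0.136,0],[0,0,0]],[[0,-0.143,0],[0,0,0]]]'
python3 - <<'E'
from h import *
g=S2W(0,-.243); to(g[0],g[1],.058,184.46)
print(r.sense()["wrist_force"])
E
```

```text
time_s: 42.13
tcp_pos: [0.6131, 0.1769, 0.0595]
ee_rot: [[-0.997, -0.073, 0.002], [-0.073, 0.997, 0.001], [-0.003, 0.001, -1.0]]
wrist_force: [0.4, -0.2, -0.8]
gripper_width: 0.69
time_s: 42.97
tcp_pos: [0.6175, 0.1272, 0.0582]
ee_rot: [[-0.997, -0.074, 0.003], [-0.073, 0.997, 0.002], [-0.004, 0.002, -1.0]]
wrist_force: [5.6, 2.3, -2.9]
gripper_width: 0.454
time_s: 43.8
tcp_pos: [0.6285, -0.0165, 0.0581]
ee_rot: [[-0.997, -0.072, 0.005], [-0.072, 0.997, 0.001], [-0.005, 0.001, -1.0]]
wrist_force: [7.0, 2.6, -4.9]
gripper_width: 0.456
shift [ 0.0003 -0.0054  0.0001] turn [ 0.01  0.06 -0.06]
[ 7.0209  2.6478 -4.8837]
```

```bash
python3 -m jog '[[[0,-0.003,0],[0,0,0]],[[0,-0.005,0],[0,0,0]],[[0,-0.007,0],[0,0,0]],[[0,-0.009,0],[0,0,0]],[[0,-0.01,0],[0,0,0]],[[0,-0.011,0],[0,0,0]],[[0,-0.011,0],[0,0,0]],[[0,-0.011,0],[0,0,0]],[[0,-0.011,0],[0,0,0]],[[0,-0.011,0],[0,0,0]]]'
python3 - <<'E'
from h import *
g=S2W(0,-.243); to(g[0],g[1],.058,184.46)
print(r.sense()["wrist_force"])
E
python3 -m jog '[[[0,0.004,0],[0,0,0]],[[0,0.004,0],[0,0,0]],[[0,0.004,0],[0,0,0]],[[0,0.004,0],[0,0,0]],[[0,0.004,-0.02],[0,0,0]],[[0,0.004,-0.05],[0,0,0]],[[0,0.025,-0.075],[0,0,0]],[[0,0.05,-0.08],[0,0,0]],[[0,0.065,-0.08],[0,0,0]],[[0,0.075,-0.08],[0,0,0]]]' 0.066
python3 - <<'E'
from h import *
im,d,C=snap("wrist","w24"); im2,_,_=snap("scene","s24"); crop(im2,210,480,150,384,"s24c")
g=S2W(0,-.14); to(g[0],g[1],.14,184.46)
for o in r.cut_out("pulley1","wrist")[:4]:
    print(o["confidence"],o["uv"], at_z([o["uv"]],.05,C))
E
```

```text
time_s: 44.63
tcp_pos: [0.6291, -0.0229, 0.0582]
ee_rot: [[-0.997, -0.073, 0.005], [-0.073, 0.997, 0.005], [-0.005, 0.005, -1.0]]
wrist_force: [4.1, 14.3, -1.1]
gripper_width: 0.458
shift [0.0004 0.001  0.0002] turn [ 0.05  0.06 -0.05]
[ 4.1077 14.2598 -1.0949]
time_s: 45.47
tcp_pos: [0.6209, 0.0487, 0.1378]
ee_rot: [[-0.997, -0.073, -0.001], [-0.073, 0.997, 0.0], [0.001, 0.0, -1.0]]
wrist_force: [-0.4, -0.3, -0.3]
gripper_width: 0.755
shift [-0.0024  0.0321 -0.0035] turn [-0.   -0.04 -0.04]
0.64 [257.2, 293.5] [[0.6146 0.1556 0.05  ]]
0.56 [288.4, 205.4] [[0.5919 0.0542 0.05  ]]
```

View pics/w24.png

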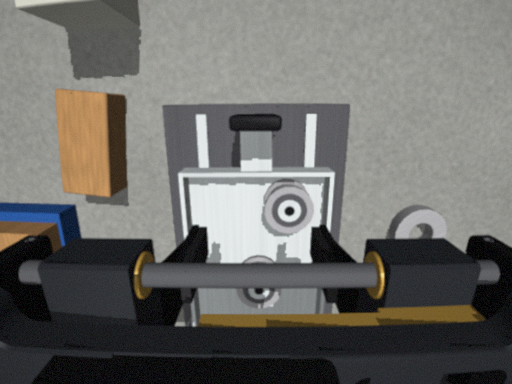

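View pics/s24c.png

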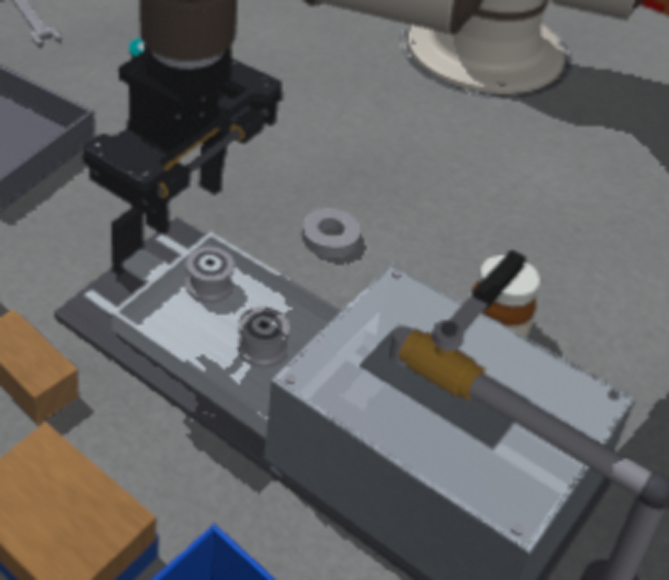

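Run:
```python
from h import *
C=cal("wrist")
def st(p): q=p[:2]-O; c,s=np.cos(TH),np.sin(TH); return np.array([c*q[0]+s*q[1],-s*q[0]+c*q[1]])
for uv in [(289.5,211),(259,292)]:
    p=at_z([uv],.05,C)[0]; print(p,st(p))
p=at_z([(289.5,211)],.05,C)[0]; to(p[0],p[1],.1,184.46)
im=cv2.imread("pics/w24.png"); crop(im,170,350,90,320,"w24c")
```

```text
[0.5899 0.0582 0.05  ] [-0.0324 -0.16  ]
[0.6123 0.1514 0.05  ] [-0.0028 -0.0689]
shift [0.0297 0.0128 0.0365] turn [-0.01 -0.04 -0.05]
```

View pics/w24c.png

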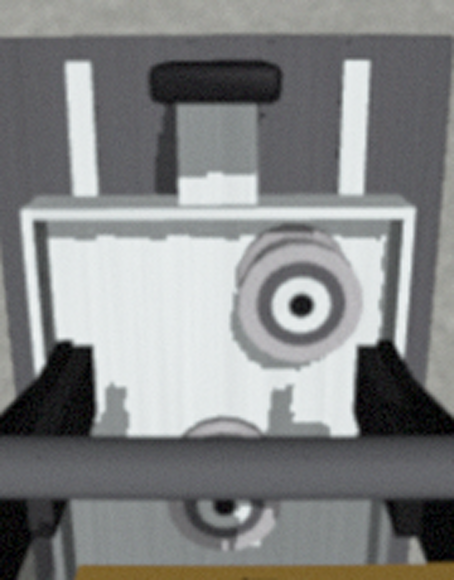

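```bash
python3 -m jog '[[[0.01,0.004,0],[0,0,0]],[[0.022,0.009,0.005],[0,0,0]],[[0.029,0.012,0.02],[0,0,0]],[[0.03,0.013,0.033],[0,0,0]],[[0.03,0.013,0.0365],[0,0,0]],[[0.03,0.013,0.0365],[0,0,0]],[[0.03,0.013,0.0365],[0,0,0]],[[0.03,0.013,0.0365],[0,0,0]],[[0.03,0.013,0.0365],[0,0,0]],[[0.03,0.013,0.0365],[0,0,0]]]' 0.066
python3 - <<'E'
from h import *
im,d,C=snap("wrist","w25")
w=(im.min(2)>200).astype(np.uint8)
w[:, :225]=0; w[:,295:]=0; w[:185]=0; w[262:]=0
v,u=np.nonzero(w); print(len(u),u.mean(),v.mean(),u.min(),u.max(),v.min(),v.max())
E
```

```text
time_s: 46.45
tcp_pos: [0.5914, 0.0585, 0.102]
ee_rot: [[-0.997, -0.072, 0.001], [-0.072, 0.997, 0.0], [-0.001, 0.0, -1.0]]
wrist_force: [-0.0, -0.8, 0.3]
gripper_width: 0.761
2700 257.9881481481481 230.98407407407407 225 294 185 261
```

View pics/w25.png

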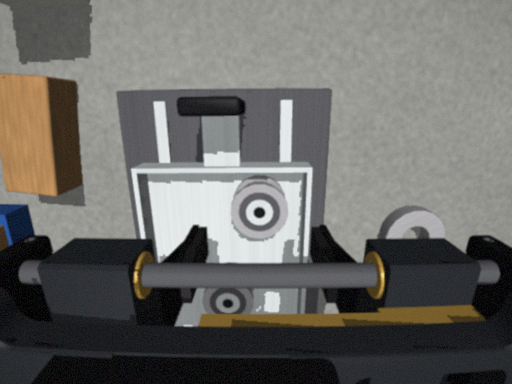

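Run:
```python
from h import *
C=cal("wrist"); p=at_z([(259.5,212)],.05,C)[0]; print(p,r.sense()["tcp_pos"]); to(p[0],p[1],.043,184.46)
```

```text
[0.5904 0.0593 0.05  ] [0.5912 0.0585 0.102 ]
shift [0.0008 0.0008 0.059 ] turn [ 0.    0.01 -0.06]
```

```bash
python3 -m jog '[[[0.001,0.001,0.015],[0,0,0]],[[0.001,0.001,0.03],[0,0,0]],[[0.001,0.001,0.045],[0,0,0]],[[0.001,0.001,0.053],[0,0,0]],[[0.001,0.001,0.057],[0,0,0]],[[0.001,0.001,0.0585],[0,0,0]],[[0.001,0.001,0.0585],[0,0,0]],[[0.001,0.001,0.0585],[0,0,0]],[[0.001,0.001,0.0585],[0,0,0]],[[0.001,0.001,0.0585],[0,0,0]]]' 0.066 && python3 -m jog '[[[0,0,0],[0,0,0]],[[0,0,0],[0,0,0]],[[0,0,0],[0,0,0]],[[0,0,0],[0,0,0]],[[0,0,0],[0,0,0]],[[-0.003,0.002,0],[0,0,0]],[[-0.008,0.006,0],[0,0,0]],[[-0.014,0.01,0],[0,0,0]],[[-0.02,0.015,0],[0,0,0]],[[-0.026,0.019,0],[0,0,0]]]' 0.03
python3 - <<'E'
from h import *
im,d,C=snap("wrist","w26"); print(r.sense()["wrist_force"])
E
```

```text
time_s: 47.33
tcp_pos: [0.5902, 0.0596, 0.0437]
ee_rot: [[-0.997, -0.073, 0.001], [-0.073, 0.997, 0.0], [-0.001, 0.0, -1.0]]
wrist_force: [-0.5, 0.0, -0.0]
gripper_width: 0.757
time_s: 48.17
tcp_pos: [0.6144, 0.0806, 0.0431]
ee_rot: [[-0.997, -0.073, -0.001], [-0.073, 0.997, -0.001], [0.001, -0.001, -1.0]]
wrist_force: [-3.2, -2.1, 5.2]
gripper_width: 0.541
[-1.0423 -1.0076  4.2487]
```

View pics/w26.png

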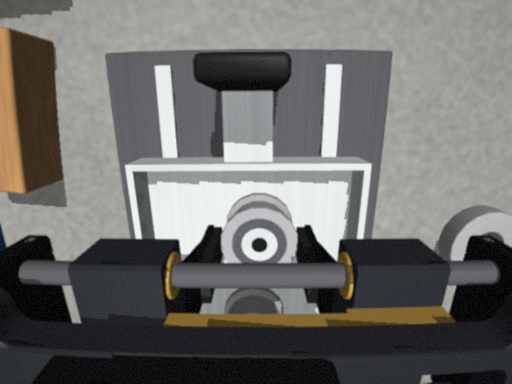

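```bash
python3 -m jog '[[[0,0,0],[0,0,0]],[[0,0,0],[0,0,0]],[[0,0,0],[0,0,0]],[[0,0,0.005],[0,0,0]],[[0,0,0.012],[0,0,0]],[[0,0,0.018],[0,0,0]],[[0,0,0.02],[0,0,0]],[[0,0,0.02],[0,0,0]],[[0,0,0.02],[0,0,0]],[[0,0,0.02],[0,0,0]]]' 0.066 && python3 -m jog '[[[0,0,0],[0,0,0]],[[0,0,0],[0,0,0]],[[0,0,0],[0,0,0]],[[0,0,0],[0,0,0]],[[0,0,0],[0,0,0]],[[0,0,0],[0,0,0]],[[0,0,-0.015],[0,0,0]],[[0,0,-0.045],[0,0,0]],[[0,0,-0.08],[0,0,0]],[[0,0,-0.115],[0,0,0]]]' 0.03
python3 - <<'E'
from h import *
im,d,C=snap("wrist","w27"); s=r.sense(); print(s["wrist_force"],s["gripper_width"])
to(.6077,-.361,.14,184.46)
E
```

```text
time_s: 49.05
tcp_pos: [0.6145, 0.0803, 0.023]
ee_rot: [[-0.997, -0.073, 0.0], [-0.073, 0.997, 0.0], [-0.0, 0.0, -1.0]]
wrist_force: [0.8, -0.3, -0.1]
gripper_width: 0.758
time_s: 49.88
tcp_pos: [0.6131, 0.0799, 0.1378]
ee_rot: [[-0.997, -0.072, -0.004], [-0.072, 0.997, -0.001], [0.004, -0.001, -1.0]]
wrist_force: [1.6, -0.1, -2.9]
gripper_width: 0.544
[3.0893 0.0993 4.7139] 0.5442718944864672
shift [ 0.0434 -0.4399  0.0063] turn [ 0.01  0.14 -0.04]
```

View pics/w27.png

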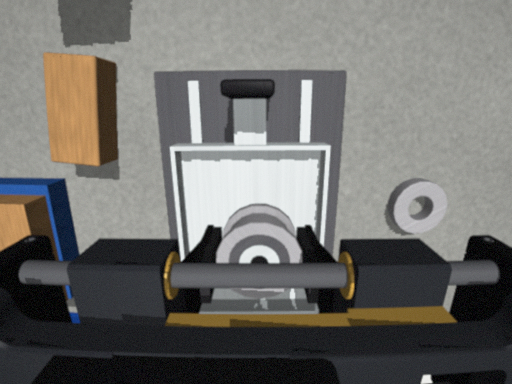

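```bash
python3 -m jog '[[[0.002,-0.015,0],[0,0,0]],[[0.005,-0.045,0],[0,0,0]],[[0.009,-0.083,0],[0,0,0]],[[0.013,-0.121,0],[0,0,0]],[[0.017,-0.159,0],[0,0,0]],[[0.021,-0.197,0],[0,0,0]],[[0.025,-0.235,0],[0,0,0]],[[0.029,-0.273,0],[0,0,0]],[[0.033,-0.311,0],[0,0,0]],[[0.037,-0.346,0],[0,0,0]]]' && python3 -m jog '[[[0.002,-0.03,0],[0,0,0]],[[0.004,-0.055,0],[0,0,0]],[[0.006,-0.075,0],[0,0,0]],[[0.007,-0.088,0],[0,0,0]],[[0.007,-0.093,0],[0,0,0]],[[0.007,-0.094,0],[0,0,0]],[[0.007,-0.094,0],[0,0,0]],[[0.007,-0.094,0],[0,0,0]],[[0.007,-0.094,0],[0,0,0]],[[0.007,-0.094,0],[0,0,0]]]'
python3 - <<'E'
from h import *
im,d,C=snap("wrist","w28"); s=r.sense(); print(s["wrist_force"],s["gripper_width"])
to(.6077,-.361,.0105,184.46)
P,uv=cloud(d,C); m=(P[:,2]>.03)&(P[:,2]<.055)&(P[:,0]>.48)&(P[:,0]<.72)&(P[:,1]<-.17)&(P[:,1]>-.46)
Q=P[m]; print(Q.min(0),Q.max(0))
E
```

```text
time_s: 50.77
tcp_pos: [0.6008, -0.2696, 0.1362]
ee_rot: [[-0.997, -0.071, -0.003], [-0.071, 0.997, 0.001], [0.003, 0.001, -1.0]]
wrist_force: [0.6, -0.2, -2.0]
gripper_width: 0.544
time_s: 51.6
tcp_pos: [0.6027, -0.3606, 0.1382]
ee_rot: [[-0.997, -0.074, 0.0], [-0.074, 0.997, 0.0], [-0.0, 0.0, -1.0]]
wrist_force: [0.9, -0.9, -0.5]
gripper_width: 0.545
[ 0.0866 -0.4915 -1.3945] 0.5451222997483021
shift [-0.0049 -0.0006  0.1277] turn [-0.    0.   -0.05]
[ 0.5154 -0.4433  0.03  ] [ 0.7014 -0.2139  0.0484]
```

View pics/w28.png

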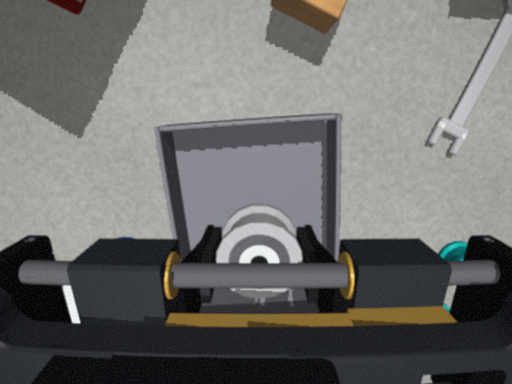

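```bash
python3 -m jog '[[[-0.002,0,0.012],[0,0,0]],[[-0.004,0,0.035],[0,0,0]],[[-0.004,0,0.06],[0,0,0]],[[-0.004,0,0.085],[0,0,0]],[[-0.004,0,0.105],[0,0,0]],[[-0.004,0,0.118],[0,0,0]],[[-0.004,0,0.124],[0,0,0]],[[-0.004,0,0.127],[0,0,0]],[[-0.004,0,0.127],[0,0,0]],[[-0.004,0,0.127],[0,0,0]]]' && python3 -m jog '[[[0,0,0],[0,0,0]],[[0,0,0],[0,0,0]],[[0,0,0],[0,0,0]],[[0,0,0],[0,0,0]],[[0,0,-0.015],[0,0,0]],[[0,0,-0.045],[0,0,0]],[[0,0,-0.08],[0,0,0]],[[0,0.02,-0.11],[0,0,0]],[[0,0.05,-0.125],[0,0,0]],[[0,0.085,-0.125],[0,0,0]]]' 0.066
python3 - <<'E'
from h import *
im,d,C=snap("wrist","w29")
g=S2W(-.003,-.069); print(g); to(g[0],g[1],.12,184.46)
E
```

```text
time_s: 52.48
tcp_pos: [0.6074, -0.3618, 0.0122]
ee_rot: [[-0.997, -0.073, 0.003], [-0.073, 0.997, -0.001], [-0.003, -0.001, -1.0]]
wrist_force: [0.7, -0.2, -0.9]
gripper_width: 0.544
time_s: 53.32
tcp_pos: [0.6028, -0.2781, 0.1416]
ee_rot: [[-0.997, -0.071, 0.01], [-0.071, 0.997, -0.004], [-0.01, -0.004, -1.0]]
wrist_force: [0.1, 1.6, 0.6]
gripper_width: 0.762
[0.6121 0.1513]
shift [-0.0427  0.4203  0.0199] turn [ 0.01  0.06 -0.03]
```

View pics/w29.png

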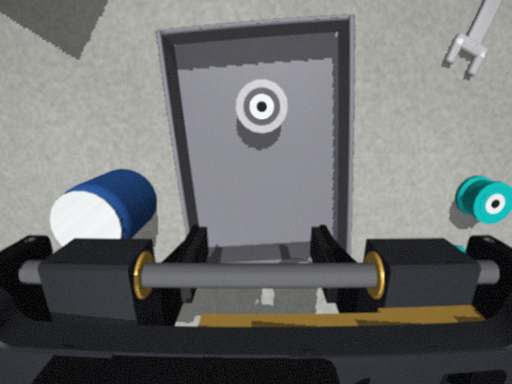

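```bash
python3 -m jog '[[[-0.002,0.02,0],[0,0,0]],[[-0.006,0.057,0],[0,0,0]],[[-0.01,0.096,0],[0,0,0]],[[-0.014,0.135,0],[0,0,0]],[[-0.018,0.174,0],[0,0,0]],[[-0.022,0.213,0],[0,0,0]],[[-0.026,0.252,0],[0,0,0]],[[-0.03,0.291,0],[0,0,0]],[[-0.034,0.33,0],[0,0,0]],[[-0.037,0.365,0],[0,0,0]]]' && python3 -m jog '[[[-0.002,0.025,0],[0,0,0]],[[-0.004,0.042,0],[0,0,0]],[[-0.005,0.05,0],[0,0,0]],[[-0.005,0.05,0.01],[0,0,0]],[[-0.005,0.05,0.03],[0,0,0]],[[-0.005,0.05,0.045],[0,0,0]],[[-0.005,0.05,0.05],[0,0,0]],[[-0.005,0.05,0.05],[0,0,0]],[[-0.005,0.05,0.05],[0,0,0]],[[-0.005,0.05,0.05],[0,0,0]]]'
python3 - <<'E'
from h import *
im,d,C=snap("wrist","w30")
g=S2W(-.003,-.069);to(g[0],g[1],.0225,184.46)
for u in (258.8,): 
    p=proj([[*g,.05]],C); print("expected ring px",p)
E
```

```text
time_s: 54.2
tcp_pos: [0.6105, 0.0924, 0.1363]
ee_rot: [[-0.997, -0.073, 0.001], [-0.073, 0.997, 0.0], [-0.001, 0.0, -1.0]]
wrist_force: [-0.2, -0.2, -0.5]
gripper_width: 0.76
time_s: 55.03
tcp_pos: [0.6128, 0.1398, 0.0869]
ee_rot: [[-0.997, -0.072, 0.002], [-0.072, 0.997, 0.0], [-0.002, 0.0, -1.0]]
wrist_force: [-0.3, -0.1, -1.1]
gripper_width: 0.76
shift [0.     0.0112 0.0646] turn [ 0.01  0.02 -0.07]
expected ring px [[258.4996 231.6599]]
```

View pics/w30.png

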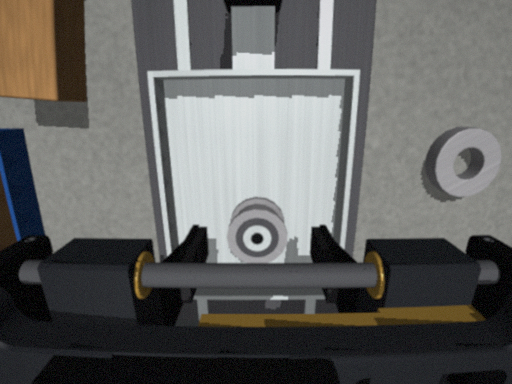

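Run:
```python
from h import *
C=cal("wrist"); p=at_z([(257.5,238.5)],.05,C)[0]; print(p); to(p[0],p[1],.0225,184.46)
```

```text
[0.6124 0.1576 0.05  ]
shift [-0.0008  0.0175  0.0646] turn [ 0.01  0.02 -0.07]
```

```bash
python3 -m jog '[[[-0.001,0.01,0],[0,0,0]],[[-0.001,0.017,0.01],[0,0,0]],[[-0.001,0.017,0.03],[0,0,0]],[[-0.001,0.017,0.05],[0,0,0]],[[-0.001,0.017,0.06],[0,0,0]],[[-0.001,0.017,0.064],[0,0,0]],[[-0.001,0.017,0.0645],[0,0,0]],[[-0.001,0.017,0.0645],[0,0,0]],[[-0.001,0.017,0.0645],[0,0,0]],[[-0.001,0.017,0.0645],[0,0,0]]]' 0.066 && python3 -m jog '[[[0,0,0],[0,0,0]],[[0,0,0],[0,0,0]],[[0,0,0],[0,0,0]],[[0,0,0],[0,0,0]],[[0,0,0],[0,0,0]],[[0,0,0],[0,0,0]],[[0,0,-0.015],[0,0,0]],[[0,0,-0.045],[0,0,0]],[[0,0,-0.08],[0,0,0]],[[0,0,-0.115],[0,0,0]]]' 0.03
python3 - <<'E'
from h import *
im,d,C=snap("wrist","w31"); s=r.sense(); print(s["wrist_force"],s["gripper_width"])
to(.5949,-.272,.14,184.46)
E
```

```text
time_s: 55.92
tcp_pos: [0.6125, 0.1577, 0.0226]
ee_rot: [[-0.997, -0.073, 0.002], [-0.073, 0.997, 0.001], [-0.002, 0.001, -1.0]]
wrist_force: [-0.0, -0.0, -0.1]
gripper_width: 0.756
time_s: 56.75
tcp_pos: [0.6105, 0.1568, 0.1361]
ee_rot: [[-0.997, -0.072, -0.004], [-0.072, 0.997, -0.001], [0.004, -0.001, -1.0]]
wrist_force: [0.3, 1.1, -1.9]
gripper_width: 0.549
[3.0188 0.287  4.9115] 0.5453779029285558
shift [ 0.0525 -0.4276  0.0041] turn [ 0.02  0.14 -0.04]
```

View pics/w31.png

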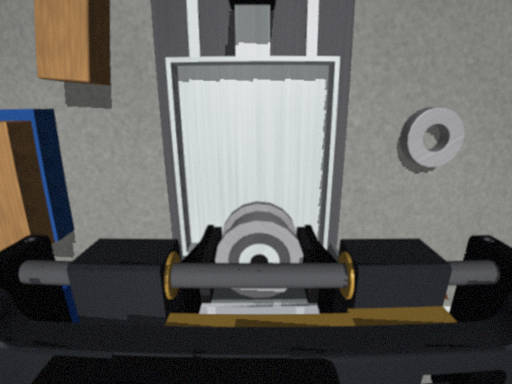

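```bash
python3 -m jog '[[[0.002,-0.015,0],[0,0,0]],[[0.006,-0.045,0],[0,0,0]],[[0.011,-0.083,0],[0,0,0]],[[0.016,-0.121,0],[0,0,0]],[[0.021,-0.159,0],[0,0,0]],[[0.026,-0.197,0],[0,0,0]],[[0.031,-0.235,0],[0,0,0]],[[0.036,-0.273,0],[0,0,0]],[[0.041,-0.311,0],[0,0,0]],[[0.045,-0.346,0],[0,0,0]]]' && python3 -m jog '[[[0.002,-0.03,0],[0,0,0]],[[0.004,-0.055,0],[0,0,0]],[[0.005,-0.072,0],[0,0,0]],[[0.005,-0.08,0],[0,0,0]],[[0.005,-0.081,0],[0,0,0]],[[0.005,-0.081,0],[0,0,0]],[[0.005,-0.081,0],[0,0,0]],[[0.005,-0.081,0],[0,0,0]],[[0.005,-0.081,0],[0,0,0]],[[0.005,-0.081,0],[0,0,0]]]'
python3 - <<'E'
from h import *
im,d,C=snap("wrist","w32"); s=r.sense(); print(s["wrist_force"],s["gripper_width"])
to(.5949,-.272,.0105,184.46)
E
```

```text
time_s: 57.63
tcp_pos: [0.5899, -0.1932, 0.1348]
ee_rot: [[-0.997, -0.071, -0.004], [-0.071, 0.997, 0.001], [0.003, 0.001, -1.0]]
wrist_force: [0.9, -0.4, -1.6]
gripper_width: 0.544
time_s: 58.47
tcp_pos: [0.5931, -0.2712, 0.1366]
ee_rot: [[-0.997, -0.074, 0.0], [-0.074, 0.997, 0.0], [-0.0, 0.0, -1.0]]
wrist_force: [-0.8, -0.1, -2.7]
gripper_width: 0.545
[-0.1548 -0.3951 -1.5713] 0.5423948210091146
shift [-0.0018 -0.0008  0.1261] turn [ 0.    0.   -0.05]
```

View pics/w32.png

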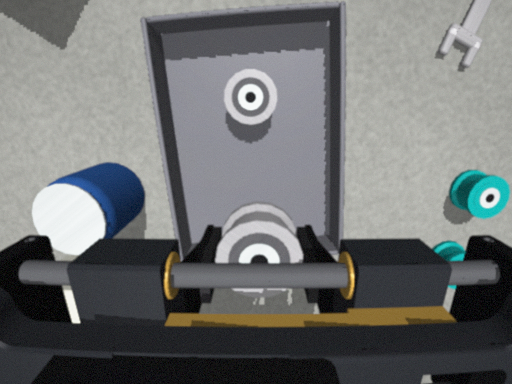

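```bash
python3 -m jog '[[[-0.001,0,0.012],[0,0,0]],[[-0.001,0,0.035],[0,0,0]],[[-0.001,0,0.06],[0,0,0]],[[-0.001,0,0.085],[0,0,0]],[[-0.001,0,0.105],[0,0,0]],[[-0.001,0,0.117],[0,0,0]],[[-0.001,0,0.123],[0,0,0]],[[-0.001,0,0.126],[0,0,0]],[[-0.001,0,0.126],[0,0,0]],[[-0.001,0,0.126],[0,0,0]]]' && python3 -m jog '[[[0,0,0],[0,0,0]],[[0,0,0],[0,0,0]],[[0,0,0],[0,0,0]],[[0,0,0],[0,0,0]],[[0,0,-0.015],[0,0,0]],[[0,0,-0.045],[0,0,0]],[[0,0,-0.08],[0,0,0]],[[0,0.02,-0.11],[0,0,0]],[[0,0.05,-0.125],[0,0,0]],[[-0.002,0.085,-0.125],[0,0,0]]]' 0.066
python3 - <<'E'
from h import *
im,d,C=snap("wrist","w33")
g=S2W(0,-.237); print(g); to(g[0],g[1],.13,184.46)
E
```

```text
time_s: 59.35
tcp_pos: [0.5948, -0.2723, 0.0116]
ee_rot: [[-0.997, -0.073, 0.002], [-0.073, 0.997, -0.001], [-0.002, -0.001, -1.0]]
wrist_force: [-0.4, 0.2, -2.1]
gripper_width: 0.544
time_s: 60.18
tcp_pos: [0.5923, -0.1881, 0.141]
ee_rot: [[-0.997, -0.071, 0.01], [-0.071, 0.998, -0.002], [-0.01, -0.003, -1.0]]
wrist_force: [0.5, -0.4, -0.5]
gripper_width: 0.756
[ 0.6281 -0.016 ]
shift [-0.0496  0.1625  0.0093] turn [ 0.01  0.07 -0.03]
```

View pics/w33.png

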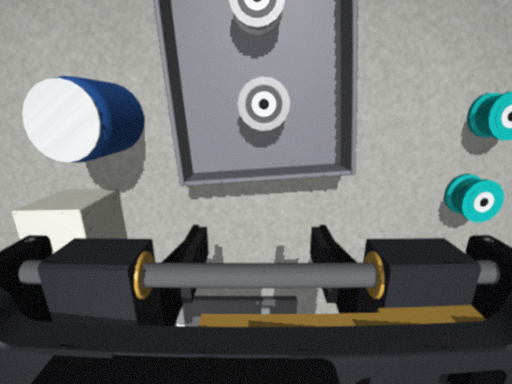

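Both pulleys lie flat in the tote. On to the tray handle; measure it first, since the drag moved the tray about 6 mm.

```bash
python3 -m jog '[[[-0.008,0.025,0],[0,0,0]],[[-0.018,0.06,0],[0,0,0]],[[-0.028,0.095,0],[0,0,0]],[[-0.038,0.125,0],[0,0,0]],[[-0.046,0.15,0],[0,0,0]],[[-0.049,0.162,0],[0,0,0]],[[-0.049,0.162,0],[0,0,0]],[[-0.049,0.162,0],[0,0,0]],[[-0.049,0.162,0],[0,0,0]],[[-0.049,0.162,0],[0,0,0]]]' 0.066
python3 - <<'E'
from h import *
im,d,C=snap("wrist","w34")
P,uv=cloud(d,C); g=im.max(2)[uv[:,1],uv[:,0]]
m=(P[:,2]>.078)&(P[:,2]<.095)&(g<70)&(abs(P[:,0]-.628)<.04)&(abs(P[:,1]+.016)<.04)
Q=P[m]; rc=cv2.minAreaRect((Q[:,:2]*1000).astype(np.float32)); print(len(Q),rc); to(rc[0][0]/1000,rc[0][1]/1000,.058,184.46)
E
```

```text
time_s: 61.07
tcp_pos: [0.6264, -0.0234, 0.1354]
ee_rot: [[-0.997, -0.071, -0.0], [-0.071, 0.997, -0.0], [0.0, -0.0, -1.0]]
wrist_force: [0.1, 0.7, -0.1]
gripper_width: 0.756
714 ((628.1865844726562, -15.827862739562988), (39.09769821166992, 11.966108322143555), 4.959773540496826)
shift [-0.0023  0.0074  0.0775] turn [-0.   -0.   -0.08]
```

View pics/w34.png

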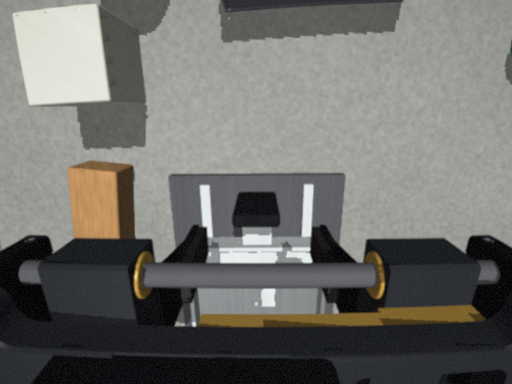

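```bash
python3 -m jog '[[[-0.001,0.004,0],[0,0,0]],[[-0.002,0.0075,0.005],[0,0,0]],[[-0.002,0.0075,0.025],[0,0,0]],[[-0.002,0.0075,0.05],[0,0,0]],[[-0.002,0.0075,0.07],[0,0,0]],[[-0.002,0.0075,0.0775],[0,0,0]],[[-0.002,0.0075,0.0775],[0,0,0]],[[-0.002,0.0075,0.0775],[0,0,0]],[[-0.002,0.0075,0.0775],[0,0,0]],[[-0.002,0.0075,0.0775],[0,0,0]]]' 0.066 && python3 -m jog '[[[0,0,0],[0,0,0]],[[0,0,0],[0,0,0]],[[0,0,0],[0,0,0]],[[0,0,0],[0,0,0]],[[0,0,0],[0,0,0]],[[0,0,0],[0,0,0]],[[0,0.003,0],[0,0,0]],[[0,0.012,0],[0,0,0]],[[0,0.025,0],[0,0,0]],[[0,0.04,0],[0,0,0]]]' 0.02 && python3 -m jog '[[[0,0.016,0],[0,0,0]],[[0,0.033,0],[0,0,0]],[[0,0.05,0],[0,0,0]],[[0,0.067,0],[0,0,0]],[[0,0.084,0],[0,0,0]],[[0,0.1,0],[0,0,0]],[[0,0.115,0],[0,0,0]],[[0,0.126,0],[0,0,0]],[[0,0.134,0],[0,0,0]],[[0,0.14,0],[0,0,0]]]'
python3 - <<'E'
from h import *
to(.6135,.1775,.058,184.46); s=r.sense(); print(s["wrist_force"],s["gripper_width"])
E
```

```text
time_s: 61.95
tcp_pos: [0.6294, -0.0142, 0.0595]
ee_rot: [[-0.997, -0.073, 0.003], [-0.073, 0.997, 0.0], [-0.003, 0.0, -1.0]]
wrist_force: [0.2, -0.5, -0.5]
gripper_width: 0.76
time_s: 62.78
tcp_pos: [0.6253, 0.0261, 0.0581]
ee_rot: [[-0.997, -0.072, 0.0], [-0.072, 0.997, -0.0], [-0.0, -0.0, -1.0]]
wrist_force: [-0.3, -2.0, 0.7]
gripper_width: 0.457
time_s: 63.62
tcp_pos: [0.6145, 0.1661, 0.0581]
ee_rot: [[-0.997, -0.073, -0.001], [-0.073, 0.997, -0.0], [0.001, -0.0, -1.0]]
wrist_force: [-2.8, -2.4, 4.5]
gripper_width: 0.459
shift [0.0002 0.0114 0.0001] turn [-0.   -0.01 -0.05]
[-2.8398 -2.4379  4.5139] 0.45898088156681566
```

```bash
python3 -m jog '[[[0,0.004,0],[0,0,0]],[[0,0.008,0],[0,0,0]],[[0,0.011,0],[0,0,0]],[[0,0.013,0],[0,0,0]],[[0,0.015,0],[0,0,0]],[[0,0.017,0],[0,0,0]],[[0,0.019,0],[0,0,0]],[[0,0.02,0],[0,0,0]],[[0,0.02,0],[0,0,0]],[[0,0.02,0],[0,0,0]]]'
python3 - <<'E'
from h import *
to(.6135,.1775,.058,184.46); s=r.sense(); print(s["wrist_force"],s["gripper_width"])
E
python3 -m jog '[[[0,0.002,0],[0,0,0]],[[0,0.003,0],[0,0,0]],[[0,0.003,0],[0,0,0]],[[0,0.003,0],[0,0,0]],[[0,0.003,0],[0,0,0]],[[0,0.003,0],[0,0,0]],[[0,0.003,0],[0,0,0]],[[0,0.003,0],[0,0,0]],[[0,0.003,0],[0,0,0]],[[0,0.003,0],[0,0,0]]]'
python3 - <<'E'
from h import *
to(.6135,.1775,.058,184.46); s=r.sense(); print(s["wrist_force"],s["gripper_width"])
E
```

```text
time_s: 64.45
tcp_pos: [0.6134, 0.1784, 0.058]
ee_rot: [[-0.997, -0.071, -0.004], [-0.071, 0.997, -0.008], [0.004, -0.008, -1.0]]
wrist_force: [0.7, -18.1, 5.5]
gripper_width: 0.458
shift [ 0.     -0.0009  0.    ] turn [-0.09 -0.05 -0.07]
[  0.7295 -18.0629   5.5184] 0.458461191483975
time_s: 65.28
tcp_pos: [0.6134, 0.1787, 0.058]
ee_rot: [[-0.997, -0.071, -0.005], [-0.071, 0.997, -0.012], [0.006, -0.012, -1.0]]
wrist_force: [4.3, -25.9, 5.6]
gripper_width: 0.455
shift [ 0.     -0.0012  0.    ] turn [-0.13 -0.07 -0.08]
[  4.3377 -25.9432   5.6221] 0.455409532311418
```

```bash
python3 -m jog '[[[0,-0.003,0],[0,0,0]],[[0,-0.005,0],[0,0,0]],[[0,-0.006,0],[0,0,0]],[[0,-0.006,0],[0,0,0]],[[0,-0.006,0],[0,0,0]],[[0,-0.006,0],[0,0,0]],[[0,-0.006,0],[0,0,0]],[[0,-0.006,0],[0,0,0]],[[0,-0.006,0],[0,0,0]],[[0,-0.006,0],[0,0,0]]]' 0.02 && python3 -m jog '[[[0,0,0],[0,0,0]],[[0,0,0],[0,0,0]],[[0,0,0],[0,0,0]],[[0,0,0],[0,0,0]],[[0,0,-0.02],[0,0,0]],[[0,0,-0.05],[0,0,0]],[[0,0,-0.085],[0,0,0]],[[0.03,-0.01,-0.11],[0,0,0]],[[0.06,-0.03,-0.13],[0,0,0]],[[0.1,-0.05,-0.15],[0,0,0]]]' 0.066 && python3 -m jog '[[[0.03,-0.02,-0.01],[0,0,0]],[[0.065,-0.04,-0.02],[0,0,0]],[[0.1,-0.06,-0.03],[0,0,0]],[[0.13,-0.07,-0.03],[0,0,0]],[[0.15,-0.08,-0.03],[0,0,0]],[[0.15,-0.08,-0.03],[0,0,0]],[[0.15,-0.08,-0.03],[0,0,0]],[[0.15,-0.08,-0.03],[0,0,0]],[[0.15,-0.08,-0.03],[0,0,0]],[[0.15,-0.08,-0.03],[0,0,0]]]'
python3 - <<'E'
from h import *
print(r.sense()["wrist_force"])
for n in ("top","scene"):
    im,d,C=snap(n,n[0]+"35")
    P,uv=cloud(d,C); g=im.max(2)[uv[:,1],uv[:,0]]
    m=(P[:,2]>.05)&(P[:,2]<.095)&(g<70)&(abs(P[:,0]-.613)<.04)&(abs(P[:,1]-.177)<.04); Q=P[m]; print(n,"handle",len(Q),Q.min(0),Q.max(0))
    piv=np.r_[S2W(0,.1),.17]; rr=np.hypot(*(P[:,:2]-piv[:2]).T); m=(P[:,2]>.155)&(P[:,2]<.19)&(rr<.12)&(rr>.047)&(g<60)
    Q=P[m]-piv; print(m.sum(),"lever bearing",np.degrees(np.arctan2(Q[:,1].mean(),Q[:,0].mean()))%360)
    for o in r.cut_out("pulley1",n)[:6]:
        Q,_=cloud(d,C,o["region"]); print(round(o["confidence"],2),o["uv"],np.median(Q,0),"zmax",np.percentile(Q[:,2],95))
E
```

```text
time_s: 66.12
tcp_pos: [0.6135, 0.1785, 0.058]
ee_rot: [[-0.997, -0.071, -0.003], [-0.071, 0.997, -0.005], [0.003, -0.004, -1.0]]
wrist_force: [-0.4, -8.9, 5.4]
gripper_width: 0.457
time_s: 66.95
tcp_pos: [0.5237, 0.1287, 0.2062]
ee_rot: [[-0.997, -0.073, 0.002], [-0.073, 0.997, 0.001], [-0.002, 0.001, -1.0]]
wrist_force: [0.0, -0.3, 0.5]
gripper_width: 0.754
time_s: 67.78
tcp_pos: [0.3806, 0.0382, 0.2347]
ee_rot: [[-0.997, -0.073, -0.001], [-0.073, 0.997, -0.0], [0.001, -0.0, -1.0]]
wrist_force: [-0.9, 0.1, -0.2]
gripper_width: 0.758
[-0.8929  0.0799 -0.1877]
top handle 59 [0.5942 0.1693 0.0508] [0.6335 0.1834 0.0946]
88 lever bearing 184.09343589794344
0.64 [308.1, 203.5] [ 0.5917 -0.2726  0.037 ] zmax 0.043099669572958424
0.55 [307.0, 270.6] [ 0.352  -0.2822  0.0328] zmax 0.03866250853684813
0.45 [334.0, 202.3] [ 0.6072 -0.3603  0.0358] zmax 0.046001342089969366
scene handle 195 [0.5946 0.1723 0.0509] [0.6362 0.1862 0.0894]
199 lever bearing 181.51661811297765
0.78 [292.0, 183.6] [ 0.3632 -0.1844  0.0301] zmax 0.03532077116673847
0.5 [402.2, 272.4] [0.5584 0.32   0.1769] zmax 0.18116635713517393
0.48 [193.9, 193.3] [ 0.6144 -0.3493  0.0344] zmax 0.04024164878163906
0.48 [212.1, 205.1] [ 0.6006 -0.2632  0.034 ] zmax 0.039883574955036624
0.46 [269.9, 170.7] [ 0.3598 -0.2753  0.0294] zmax 0.03473929594875892
0.18 [199.7, 197.4] [ 0.6036 -0.3158  0.0158] zmax 0.044803660383022824
```

View pics/t35.png

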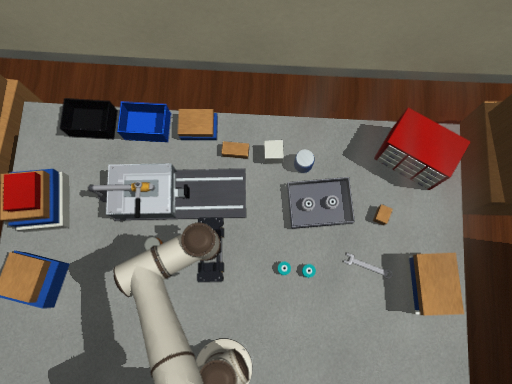

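View pics/s35.png

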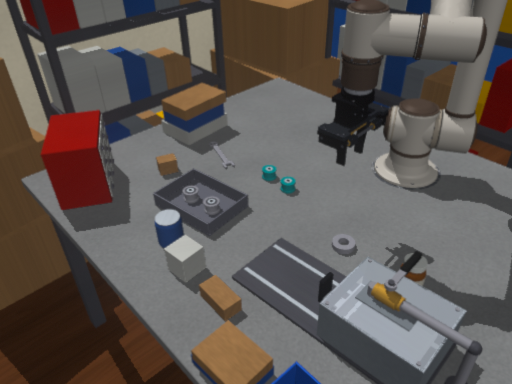

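Run:
```python
from station import r
print(r.finish_job())
```

```text
the job is handed in; nothing more can be done
None
```

The job is done and handed in at about 68 s of robot time, every step in the order asked.

- **Run:** I shut the valve, drew the tray out, laid both grey pulleys flat in it and pushed it home. I then opened the valve to its stop, left the air on for more than 3 s and shut it again. Last, I drew the tray out, laid both pulleys flat in the tote and pushed the empty tray home. Only two steel pulleys were on the counter; I left the two turquoise ones alone.
- **Knocked pulley:** one pulley had been knocked toward a corner of the tray by the time I drew it out again. I gripped its rim, dragged it to the middle of the tray and regripped it. The drag pushed the tray in by about 6 mm while it was being emptied, with the valve shut.
- **Last checks:**
  - Both pulleys lie flat in the tote, tops at about 37 mm above the counter as expected.
  - The tray handle is back where it began; pushing harder against the stop moved it only about 0.3 mm.
  - The other things on the counter looked unmoved in the last pictures, judged by eye.
  - The largest wrist force I read was about 26 N.
- **Disagreement:** from the top camera the lever is within 0.4° of shut. The scene camera read about 3° off, but it sees the lever at a slant. When I shut the valve, the lever stopped firmly against its stop at the same point both times, so I trust the top reading.

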